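Demould the embedded specimen blocks

TASK

Take the cover off the specimen mould and set it aside flat on the bench, then press the round knock-out plunger fully down to its stop so that the blocks rise in their cavities, and lift every block out into the blue tray, each lying flat in a bay of its own (any flat face down, not standing on its short end). When the mould is empty, press the square return plunger fully down to its stop so that the ejector pads go back, and lay the cover squarely on the mould again, handle up. Leave the bottle, tip box and beaker alone.

Things in the scene. Friction and masses are not known exactly. Their poses are not given: they have to be found in the camera images.
- mould: Fixed aluminium mould, 132 (x) x 114 (y) x 38 mm high, origin at the centre of its underside. Four open cavities in its top, centres x = +-31, y = +-31 mm, each 49 (x) x 31 (y) mm, stepping to 33 x 31 mm at 10 mm depth. A grey plunger housing, 48 (x) x 114 (y) x 38 mm, joins its -x side. Yaw up to 0.3 rad; it stands left or right of the robot.
- mould_top (a point): Point at the centre of the mould's top face, 38 mm above the bench, where the cover's origin belongs; axes as the mould's.
- eject_plunger (a joint): Travel of the round knock-out plunger, m: 0 up, 0.012 fully down. A spring (2 N at the top, 6 N at the bottom) brings it back up when let go. Pressing it raises the four ejector pads equally and takes about 10 N at the stop; the pads stay up when it springs back. If not pressed fully, press again.
- eject_head (a point): Centre of the top face of the round plunger head (30 mm diameter, white), 61 mm above the bench when up; at x = -89, y = +32 mm in the mould's frame; it moves with the plunger.
- return_plunger (a joint): Travel of the square return plunger, m: 0 up, 0.012 fully down; same spring. Pressing it drives the raised ejector pads back down; they stay down.
- return_head (a point): Centre of the top face of the square plunger head (24 x 24 mm, white), 61 mm above the bench when up; at x = -89, y = -32 mm in the mould's frame.
- ejector (a joint): Height of the four ejector pads (the cavity floors), m: 0 down (23 mm below the mould's top), 0.012 up.
- cover: Loose grey plastic cover, 150 g: a plate 128 (x) x 110 (y) x 5 mm with a black bar handle on the middle of its top, 56 (x) x 14 (y) mm, from 5 to 31 mm above the underside. Origin at the centre of the underside, z up. At the start it lies on the mould, axes parallel to the mould's, origin at mould_top within 2 mm.
- tray: Loose blue plastic tray, 350 g, 128 (x) x 116 (y) x 14 mm high, walls and floor 4 mm thick; a cross divider as high as the walls makes four bays, each 58 (x) x 52 (y) mm inside, centres x = +-31, y = +-28 mm. Origin at the centre of the underside. It stands on the other side of the robot from the mould, yaw up to 0.3 rad.
- block1: Specimen block (2 to 4 present, alike), 30 g: white cassette plate 46 (x) x 28 (y) x 8 mm on a beige resin block 30 (x) x 28 (y) x 14 mm, 22 mm high in all. Origin under the resin block, z towards the cassette. Starts in any mould cavity, x along the mould's x, top 1 mm below the mould's top; with the pads up the top stands 11 mm proud and its 28 mm width can be pinched.
- block2: Specimen block (2 to 4 present, alike), 30 g: white cassette plate 46 (x) x 28 (y) x 8 mm on a beige resin block 30 (x) x 28 (y) x 14 mm, 22 mm high in all. Origin under the resin block, z towards the cassette. Starts in any mould cavity, x along the mould's x, top 1 mm below the mould's top; with the pads up the top stands 11 mm proud and its 28 mm width can be pinched.
- block3: Specimen block (2 to 4 present, alike), 30 g: white cassette plate 46 (x) x 28 (y) x 8 mm on a beige resin block 30 (x) x 28 (y) x 14 mm, 22 mm high in all. Origin under the resin block, z towards the cassette. Starts in any mould cavity, x along the mould's x, top 1 mm below the mould's top; with the pads up the top stands 11 mm proud and its 28 mm width can be pinched.
- block4: Specimen block (2 to 4 present, alike), 30 g: white cassette plate 46 (x) x 28 (y) x 8 mm on a beige resin block 30 (x) x 28 (y) x 14 mm, 22 mm high in all. Origin under the resin block, z towards the cassette. Starts in any mould cavity, x along the mould's x, top 1 mm below the mould's top; with the pads up the top stands 11 mm proud and its 28 mm width can be pinched.
- wash_bottle: Bystander: white bottle, 64 mm diameter, 160 mm high, origin under its centre. Leave alone.
- tip_box: Bystander: red pipette tip box, 80 x 118 x 48 mm, origin under its centre. Leave alone.
- beaker: Bystander: glass beaker, 70 mm diameter, 85 mm high, origin under its centre. Leave alone.
Mind the look-alikes: they are no part of the job. Of the things that look like the tray, the middle-sized one is meant. There is more than one size of the cover; the one meant has the size given above.

How it is judged:
By the outcome, as a careful person would: the job done as asked, in the order asked, and still so for the second after the job is handed in, with the robot touching nothing.
Of block1, block2, block3, block4 only 2 to 4 are there at a start; the rules pass over those that are not, and their reading is None.
At some moment in a run one of tray, cover may be knocked a few centimetres aside while the robot is not near it.
Once in a run the grip may slacken for a moment while it holds something.
It also fails if it takes over 210 s, if anything falls off the work surface, if the arm or the gripper's body presses on something with over 40 N, if the wrist force passes 120 N, or if a joint passes its speed limit or range.

ROBOT

A 6-joint arm with a two-finger parallel gripper is mounted at the origin on the work surface. World frame = base frame: x ahead of the robot, y to its left, z up, the work surface at z = 0. Lengths are in m, angles in rad, forces in N, time in s.
With the tool pointing down it reaches from about 0.35 to 0.975 m from the base axis. Payload 4.9 kg.
Tool frame: the origin (TCP) lies at the very end of the fingers, on their centre line; the grasp point (between the pads) lies 19 mm behind it; x points along the fingers, z is the direction in which the jaws open and shut, and the axes are right-handed (so a half turn about x gives the same grasp; the last joint's range is limited). The gripper opens to 85 mm and grips with 20 to 120 N. Pads are 22 mm wide; open, the fingers measure 114 mm over their backs; the gripper's body (76 mm by 85 mm) begins 54 mm behind the grasp point. The pads swing forward as they close: fully open they stand 13 mm farther back than shut.
Start: joints at [-1.364, 0.053, 1.613, -0, 1.476, -0.119], TCP at [0.2, -0.592, 0.2] pointing down, gripper open.
Joint ranges: [-3.01, 3.01], [-1.01, 2.22], [0.06, 2.58], [-1.02, 4.17], [0.09, 2.62], [-3.14, 3.14]. Speed limits (rad/s): [2.57, 2.57, 3.14, 3.14, 3.14, 3.14].

INTERFACE

Orientations are given as a rotation vector (axis times angle).
In Python, from station import ctrl, imaging gives the robot as it stands. The module is installed in compiled form; this text tells all that it offers.
- The arm moves only by the shell command python3 -m jog 'ROWS' [FORCE]. ROWS is JSON, a list that holds one entry, the list of rows, each a list of 5 numbers: the shift along the tool's x, y, z in m, then the turn about the tool's x in rad, then the closure, from -1 (fully open) to 1 (shut). A call has 1 to 12 rows; each row is the pose to reach, as a shift and turn from the pose measured when the call began, along the tool's axes at that moment; what a row does not reach only later rows make up. A row lasts 1/10 s, in which the tool goes at most 50 mm and 8.59 degrees, less where a joint would pass 70% of its speed; a pose out of reach is approached as far as the arm can. A call with a gripper value outside its range is refused whole. The fingers move at their own pace and stop on an object; FORCE is the grip in N (left out, the last holds). Time passes only in rows, so rows that repeat a pose let the fingers close. It gives the time, the measured TCP pose, the force and the opening at its end, in the units of the state.
- ctrl.get_obs(): the state, without advancing time (a new reading comes with each control period).
- imaging.get_image(name): name is "side" or "top" or "wrist"; returns a dict with "color" (400x640x3 uint8, red, green, blue), "intrinsics" (3x3 intrinsics, pixels), "distortion" ([k1, k2, p1, p2, k3] as OpenCV has them; the pictures are not rectified), "R" (3x3) and "t" (3): a world point X has camera coordinates R X + t. Camera axes: x right, y down, z forward; pixel columns grow to the right and rows downward; lengths in m; the calibration is good to about 2 mm. A picture is of the moment at which its call begins. There is no depth.
- ctrl.finish_job(): hands the job in, once; it reports no verdict.
The state is a dict: "t": time; "q": joint angles; "dq": joint speeds; "effort": joint torques, N m; "tool_pos": TCP position; "tool_rot": TCP orientation; "contact_force": force on the tool from outside, world axes, zero at the start; "wrist_torque": the same for the moment, N m; "opening": finger opening in m.
Only numpy, scipy, OpenCV 4.12 (cv2) and the standard library are available. Lean on these libraries where they do the work, as an engineer would, in place of code of your own. Each camera call takes 0.05 s, during which the arm holds its last target.

## Working session

There is one attempt and no reset: what is moved stays moved. The work goes in short steps, Python scripts to look and compute and a shell command to move; the robot and the scene stay as the last step left them, time stands still between calls to the robot, and variables do not carry over. Pictures are saved under pics/ and viewed, and the job is handed in when it is done.

```bash
mkdir -p pics; ls; python3 - <<'E'
from station import ctrl, imaging
import cv2, numpy as np
o=ctrl.get_obs(); print(o)
for n in ["side","top","wrist"]:
    im=imaging.get_image(n); cv2.imwrite(f"pics/a_{n}.png",im["color"][:,:,::-1])
    print(n,im["intrinsics"],im["distortion"],im["R"],im["t"])
E
```

```text
pics
{'t': 0.0, 'q': array([-1.36398979e+00,  5.33685701e-02,  1.61429675e+00,  1.20782545e-05,
        1.47597354e+00, -1.19002281e-01]), 'dq': array([ 0.00069467,  0.00131279, -0.00102946, -0.00010683,  0.00012366,
        0.00080987]), 'effort': array([ 1.56382477e-03, -3.93680656e+01, -3.70173240e+01, -1.27363428e-04,
        7.14629365e-03, -1.22418694e-06]), 'tool_pos': array([ 0.19990873, -0.59144783,  0.19825417]), 'tool_rot': array([ 0.96729225,  1.34743972, -0.96498759]), 'contact_force': array([0.16032313, 0.22245686, 0.21118882]), 'wrist_torque': array([ 0.01218809, -0.01248713, -0.03257419]), 'opening': 0.08561347755847577}
side [[393.56386935   0.         320.7404477 ]
 [  0.         393.56386935 203.25295972]
 [  0.           0.           1.        ]] [-0.00502524  0.          0.          0.          0.        ] [[-0.85053026 -0.52557362 -0.01925211]
 [-0.30217586  0.51831348 -0.80002556]
 [ 0.43045096 -0.67462842 -0.59965695]] [0.48780479 0.24609572 0.9346214 ]
top [[425.76766329   0.         318.03029105]
 [  0.         425.76766329 200.18957546]
 [  0.           0.           1.        ]] [-0.09237553  0.          0.          0.          0.        ] [[ 0.00116429 -0.99962359 -0.0274102 ]
 [-0.99336626  0.0019957  -0.11497601]
 [ 0.11498744  0.02736223 -0.99299003]] [0.02097384 0.55744078 1.32521765]
wrist [[307.13599247   0.         323.49142943]
 [  0.         307.13599247 201.71681667]
 [  0.           0.           1.        ]] [-0.05295415  0.          0.          0.          0.        ] [[ 0.32027947 -0.94732164 -0.00166675]
 [-0.89745943 -0.30398394  0.3196253 ]
 [-0.30329463 -0.10087358 -0.94754255]] [-0.62382187 -0.04168712  0.38100701]
```

View pics/a_top.png

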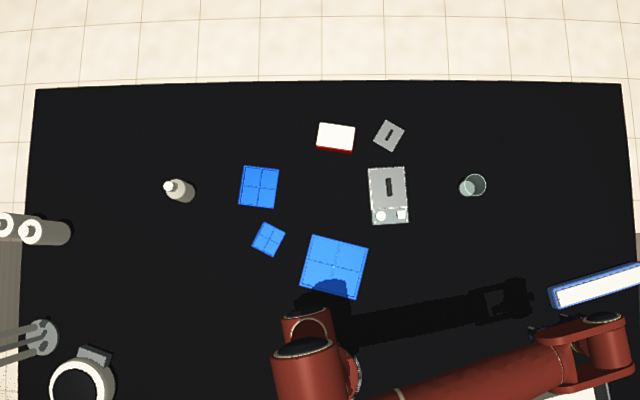

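View pics/a_side.png

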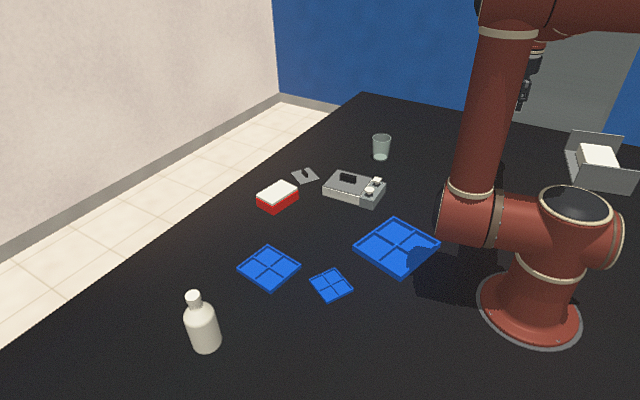

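View pics/a_wrist.png

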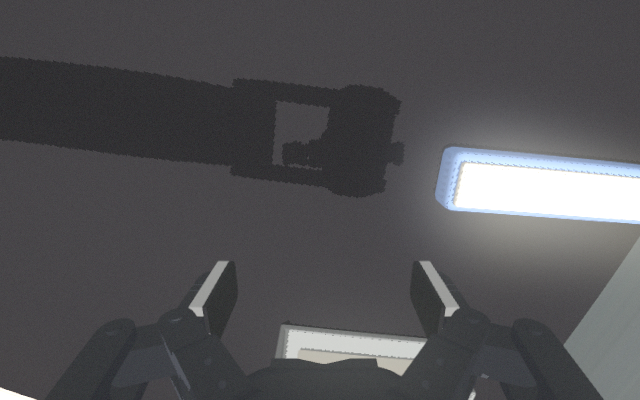

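Top view: three blue trays, at (259,187), (268,239) and (334,266). There are two covers: a small one at (388,135) and one on the mould at (388,185). The mould's plungers are at (380,215) and (402,214), on the side facing the robot. I'll measure them all.

```bash
cat > h.py <<'E'
from station import ctrl, imaging
import cv2, numpy as np
from scipy.spatial.transform import Rotation as Rn
def img(n,save=None):
    im=imaging.get_image(n)
    if save: cv2.imwrite(f"pics/{save}.png",im["color"][:,:,::-1])
    return im
def ray(im,px):
    px=np.array(px,float).reshape(-1,1,2)
    u=cv2.undistortPoints(px,im["intrinsics"],im["distortion"]).reshape(-1,2)
    d=np.c_[u,np.ones(len(u))]@im["R"]; c=-im["R"].T@im["t"]
    return c,d
def plane(im,px,z):
    c,d=ray(im,px); return c+d*((z-c[2])/d[:,2])[:,None]
def proj(im,X):
    p,_=cv2.projectPoints(np.array(X,float).reshape(-1,3),cv2.Rodrigues(im["R"])[0],im["t"],im["intrinsics"],im["distortion"]); return p.reshape(-1,2)
def comps(m,amin=60):
    n,l,s,c=cv2.connectedComponentsWithStats(m.astype(np.uint8))
    return [(l==i) for i in range(1,n) if s[i,4]>=amin]
def rect(im,m,z):
    cs,_=cv2.findContours(m.astype(np.uint8),cv2.RETR_EXTERNAL,cv2.CHAIN_APPROX_NONE)
    c=max(cs,key=len).reshape(-1,2)
    P=plane(im,c,z)[:,:2]
    (x,y),(w,h),a=cv2.minAreaRect((P*1000).astype(np.float32))
    return x/1e3,y/1e3,w,h,a,c.mean(0)
def hsv(im): return cv2.cvtColor(im["color"],cv2.COLOR_RGB2HSV)
def blue(im):
    H=hsv(im); return (H[...,0]>95)&(H[...,0]<125)&(H[...,1]>120)&(H[...,2]>80)
def obs():
    o=ctrl.get_obs(); R=Rn.from_rotvec(o["tool_rot"]).as_matrix()
    return o,R
def todo(target,jaw=None):
    """shift in tool axes to world target; jaw: wanted world yaw of tool z axis"""
    o,R=obs(); d=R.T@(np.array(target)-o["tool_pos"])
    print("t %.2f tcp"%o["t"],o["tool_pos"].round(4),"jaw yaw %.3f"%np.arctan2(R[1,2],R[0,2]),"xaxis",R[:,0].round(3),"q6 %.2f"%o["q"][5],"F",o["contact_force"].round(1),"open %.4f"%o["opening"])
    print("shift",d.round(4))
    if jaw is not None:
        cur=np.arctan2(R[1,2],R[0,2])
        # turning about tool x (down) by +a turns world yaw by -a
        a=-(jaw-cur); a=(a+np.pi/2)%np.pi-np.pi/2
        print("turn",round(a,4))
E
python3 - <<'E'
from h import *
im=img("top")
for m in comps(blue(im)&(np.arange(400)[:,None]<320)&(np.arange(640)[None]<500)): print("blue",[round(float(v),3) for v in rect(im,m,0.014)[:5]],rect(im,m,0.014)[5].round(0))
c=im["color"]; cv2.imwrite("pics/crop1.png",cv2.resize(c[100:310,220:430,::-1],None,fx=2.8,fy=2.8,interpolation=cv2.INTER_CUBIC))
H=hsv(im); g=(H[...,1]<60)&(H[...,2]>90); g[:110]=0;g[245:]=0
for m in comps(g):
  for z in (0.005,.04): 
    r=rect(im,m,z); print("grey",z,[round(float(v),3) for v in r[:5]],r[5].round(0))
E
```

```text
blue [0.606, 0.217, 121.168, 132.92, 82.582] [258. 187.]
blue [0.434, 0.182, 84.171, 91.561, 63.705] [268. 239.]
blue [0.347, -0.028, 188.964, 171.415, 75.559] [334. 267.]
grey 0.005 [0.655, 1.023, 509.702, 268.301, 6.012] [ 22. 186.]
grey 0.04 [0.649, 0.997, 496.733, 261.474, 6.012] [ 22. 186.]
grey 0.005 [0.646, -1.047, 58.36, 467.867, 84.309] [635. 174.]
grey 0.04 [0.639, -1.021, 56.875, 455.963, 84.309] [635. 174.]
grey 0.005 [0.776, -0.212, 75.247, 86.581, 58.775] [388. 135.]
grey 0.04 [0.767, -0.207, 73.332, 84.378, 58.775] [388. 135.]
grey 0.005 [0.776, -0.036, 120.969, 81.838, 80.876] [335. 136.]
grey 0.04 [0.767, -0.035, 117.891, 79.756, 80.876] [335. 136.]
grey 0.005 [0.578, -0.206, 187.811, 122.295, 3.648] [388. 195.]
grey 0.04 [0.574, -0.201, 183.033, 119.184, 3.648] [388. 195.]
grey 0.005 [0.611, -0.483, 87.631, 69.625, 89.915] [473. 185.]
grey 0.04 [0.606, -0.471, 85.401, 67.854, 89.915] [473. 185.]
grey 0.005 [0.597, 0.488, 112.056, 67.306, 72.099] [179. 190.]
grey 0.04 [0.592, 0.475, 109.205, 65.594, 72.099] [179. 190.]
```

View pics/crop1.png

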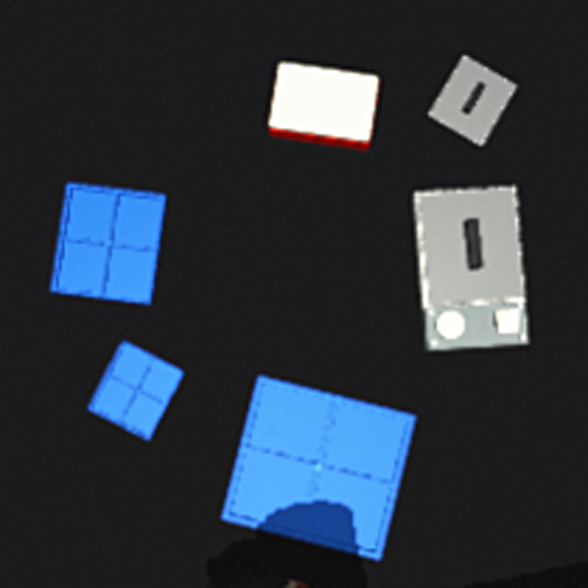

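Of the blue trays, the one at (259,187) measures 133×121 mm. The small one at (268,239) measures 92×84 and the large one at (334,266) 189×171. The middle-sized one matches 128×116, so it is the tray meant. The cover on the mould at (388,185) is the full-size one; the loose one at (388,135) is only 87×75. The crop confirms both choices. Next I'll hover over the mould.

```bash
python3 - <<'E'
from h import *
o,R=obs(); im=img("wrist"); c=-im["R"].T@im["t"]
print("cam in tool",(R.T@(c-o["tool_pos"])).round(4)); print("cam axes in tool",(im["R"]@R).round(3))
m=np.array([.598,-.1995]); yaw=.064
todo([*m,0.2],yaw+np.pi/2)
E
```

```text
cam in tool [-0.1749  0.0824 -0.0003]
cam axes in tool [[-0.     0.     1.   ]
 [-0.32  -0.947  0.   ]
 [ 0.947 -0.32   0.   ]]
t 0.25 tcp [ 0.2    -0.5918  0.1989] jaw yaw -1.245 xaxis [-0.     0.001 -1.   ] q6 -0.12 F [ 0.  -0.   0.4] open 0.0854
shift [-0.0008  0.5026 -0.2443]
turn 0.2618
```

```bash
python3 -m jog '[[[0,0.5,-0.244,0.262,-1],[0,0.5,-0.244,0.262,-1],[0,0.5,-0.244,0.262,-1],[0,0.5,-0.244,0.262,-1],[0,0.5,-0.244,0.262,-1],[0,0.5,-0.244,0.262,-1],[0,0.5,-0.244,0.262,-1],[0,0.5,-0.244,0.262,-1],[0,0.5,-0.244,0.262,-1],[0,0.5,-0.244,0.262,-1],[0,0.5,-0.244,0.262,-1],[0,0.5,-0.244,0.262,-1]]]' 60; python3 - <<'E'
from h import *
todo([.598,-.1995,.2],.064+np.pi/2)
img("wrist","w1")
E
```

```text
t: 1.45
tool_pos: [0.5982, -0.1964, 0.1989]
tool_rot: [1.16, 1.243, -1.156]
contact_force: [-0.4, -0.4, 0.4]
opening: 0.0855
t 1.45 tcp [ 0.5982 -0.1964  0.1989] jaw yaw -1.501 xaxis [ 0.     0.002 -1.   ] q6 1.06 F [-0.4 -0.4  0.4] open 0.0855
shift [-0.0011 -0.0005  0.003 ]
turn 0.0053
```

View pics/w1.png

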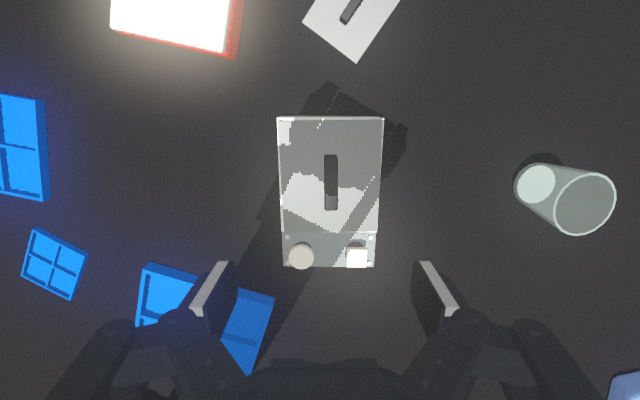

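The wrist view shows the mould with the handle at (331,182) and the heads at (301,256) and (357,256). I'll measure the handle and plate.

```bash
python3 - <<'E'
from h import *
im=img("wrist"); c=im["color"]; g=cv2.cvtColor(c,cv2.COLOR_RGB2GRAY)
cv2.imwrite("pics/w2.png",cv2.resize(c[105:275,265:395,::-1],None,fx=3.5,fy=3.5,interpolation=cv2.INTER_CUBIC))
m=np.zeros_like(g,bool); m[145:215,310:350]=g[145:215,310:350]<70
for k in comps(m): print("handle",[round(float(v),4) for v in rect(im,k,.069)[:5]],rect(im,k,.069)[5])
m=np.zeros_like(g,bool); m[105:275,270:395]=g[105:275,270:395]>95
m=cv2.morphologyEx(m.astype(np.uint8),cv2.MORPH_CLOSE,np.ones((5,5)))
for k in comps(m,500): print("all",[round(float(v),4) for v in rect(im,k,.04)[:5]],rect(im,k,.04)[5])
E
```

```text
all [0.5722, -0.2041, 183.2657, 115.0454, 3.8806] [328.12525253 187.96969697]
```

View pics/w2.png

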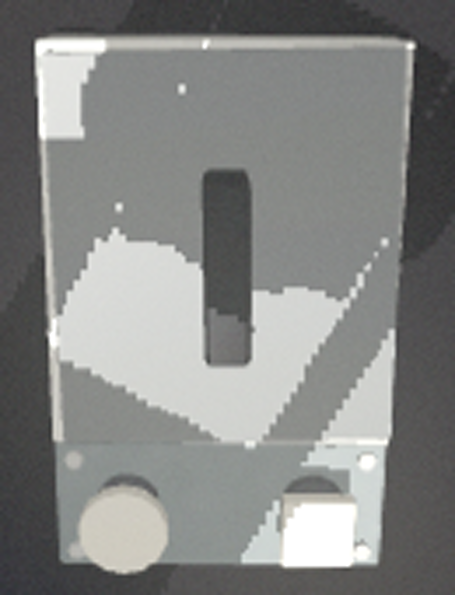

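```bash
python3 - <<'E'
from h import *
im=img("wrist"); c=im["color"]; g=cv2.cvtColor(c,cv2.COLOR_RGB2GRAY)
for T in (90,105):
  m=np.zeros_like(g,bool); m[140:220,310:352]=g[140:220,310:352]<T
  for k in comps(m,200): print("handle",[round(float(v),4) for v in rect(im,k,.069)[:5]],rect(im,k,.069)[5])
# plate/housing corners by hand
px=np.array([[39,43],[411,43],[57,440],[390,440]])/3.5-.36+[265,105]
P=plane(im,px,.043)[:,:2]; print("plate",P.round(4),P.mean(0))
px=np.array([[124,530],[319,535]])/3.5-.36+[265,105]
Q=plane(im,px,.061)[:,:2]; print("heads",Q.round(4)); y=.066
d=Q[0]-Q[1]; print("yaw heads",np.arctan2(d[1],d[0])-np.pi/2, np.linalg.norm(d))
Rz=np.array([[np.cos(y),-np.sin(y)],[np.sin(y),np.cos(y)]]); print("mould from heads",Q.mean(0)+Rz@[.089,0])
E
```

```text
handle [0.6045, -0.2025, 45.0227, 13.1892, 4.4425] [328.05714286 173.62857143]
handle [0.599, -0.2028, 58.1565, 13.3016, 4.4453] [327.76646707 183.02994012]
plate [[ 0.6568 -0.1449]
 [ 0.6642 -0.2557]
 [ 0.528  -0.1533]
 [ 0.5355 -0.2649]] [ 0.59612413 -0.20469252]
heads [[ 0.5055 -0.1781]
 [ 0.5079 -0.242 ]]
yaw heads 0.03814023047570925 0.06392247261073014
mould from heads [ 0.59552403 -0.20414995]
```

```bash
python3 - <<'E'
from h import *
todo([.598,-.203,.046],.066+np.pi/2)
E
```

```text
t 1.60 tcp [ 0.5955 -0.2004  0.1988] jaw yaw -1.506 xaxis [-0.001  0.001 -1.   ] q6 1.06 F [ 0.5 -0.8 -0.6] open 0.0856
shift [0.1528 0.0025 0.0029]
turn -0.0012
```

```bash
python3 -m jog '[[[0.05,0.0025,0.003,0,-1],[0.1,0.0025,0.003,0,-1],[0.13,0.0025,0.003,0,-1],[0.145,0.0025,0.003,0,-1],[0.152,0.0025,0.003,0,-1],[0.152,0.0025,0.003,0,-1],[0.152,0.0025,0.003,0,1],[0.152,0.0025,0.003,0,1],[0.152,0.0025,0.003,0,1],[0.152,0.0025,0.003,0,1],[0.152,0.0025,0.003,0,1],[0.152,0.0025,0.003,0,1]]]' 70; python3 -m jog '[[[0,0,0,0,1],[0,0,0,0,1],[0,0,0,0,1],[0,0,0,0,1]]]'
```

```text
t: 2.8
tool_pos: [0.598, -0.2031, 0.0469]
tool_rot: [1.161, 1.241, -1.162]
contact_force: [-0.5, -0.2, 0.0]
opening: 0.0003
t: 3.2
tool_pos: [0.598, -0.203, 0.0469]
tool_rot: [1.161, 1.241, -1.162]
contact_force: [-0.8, -0.0, 0.5]
opening: 0.0001
```

The gripper shut to zero, so it isn't holding the handle. I'll look.

```bash
python3 - <<'E'
from h import *
img("wrist","w3");img("side","s3")
im=img("top"); cv2.imwrite("pics/t3.png",cv2.resize(im["color"][90:260,300:480,::-1],None,fx=3,fy=3))
E
```

```text
(no output)
```

View pics/w3.png

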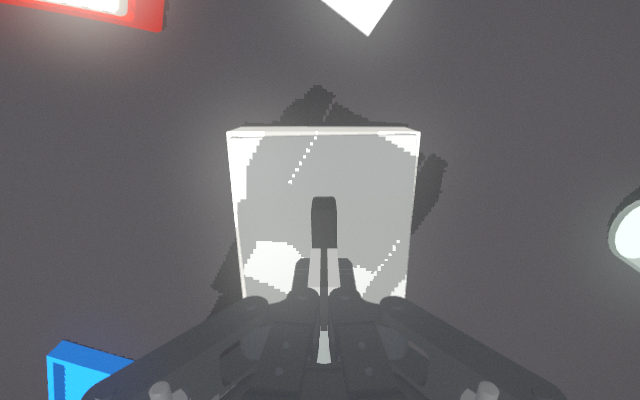

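View pics/s3.png

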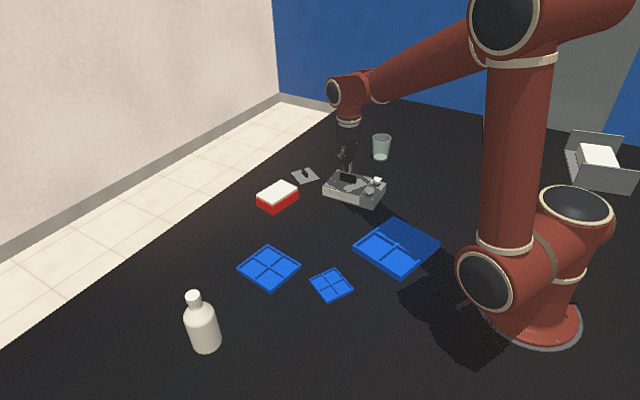

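View pics/t3.png

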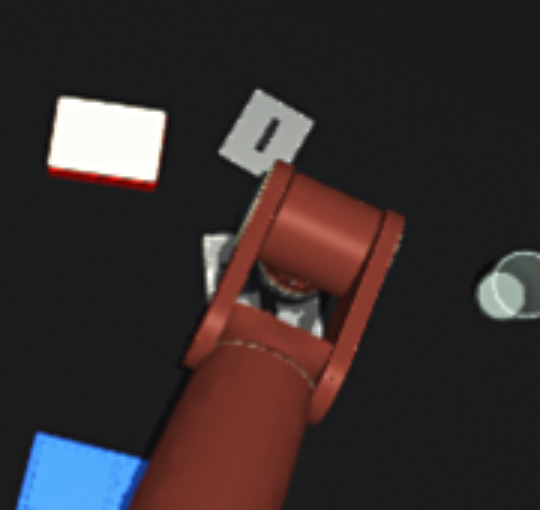

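```bash
python3 - <<'E'
from h import *
im=img("wrist"); cv2.imwrite("pics/w4.png",cv2.resize(im["color"][180:400,240:410,::-1],None,fx=2.7,fy=2.7))
print(ctrl.get_obs()["opening"])
E
```

```text
1.1433771466009045e-05
```

View pics/w4.png

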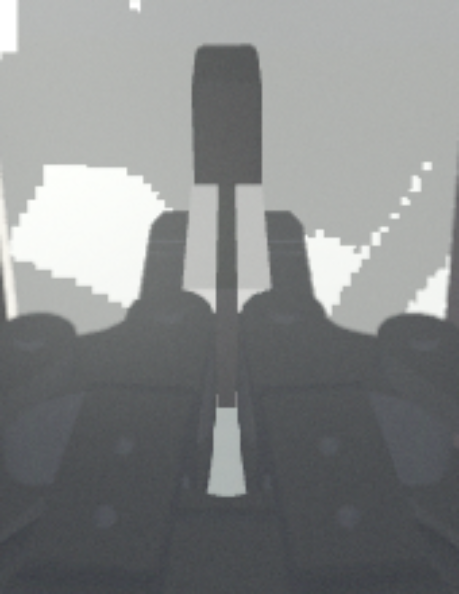

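```bash
python3 - <<'E'
from h import *
im=img("wrist"); o,R=obs()
for z in (0.,.02,.022,.04):
  for s in (0,.011):
    print(z,s,proj(im,o["tool_pos"]+R@np.array([-z,s,0])).round(1))
y=.066;ex=np.array([np.cos(y),np.sin(y),0])
for z in (.043,.069): print("handle end",z,proj(im,[np.array([.597,-.203,z])+ex*s for s in(.028,-.028)]).round(1))
E
```

```text
0.0 0 [[323.9 237. ]]
0.0 0.011 [[323.9 220.7]]
0.02 0 [[323.9 252.1]]
0.02 0.011 [[323.9 234.3]]
0.022 0 [[323.9 253.8]]
0.022 0.011 [[323.9 235.9]]
0.04 0 [[324. 271.]]
0.04 0.011 [[324.  251.4]]
handle end 0.043 [[323.6 193.9]
 [323.7 273.8]]
handle end 0.069 [[323.6 208.5]
 [323.7 297.6]]
```

```bash
python3 - <<'E'
from h import *
im=img("wrist"); o,R=obs()
for b in (.013,.02,.03,.04,.05,.06):
  print(b,[proj(im,o["tool_pos"]+R@np.array([-b,s,.043])).round(1)[0].tolist() for s in (-.011,0,.011)])
a=cv2.imread("pics/w1.png"); cv2.imwrite("pics/w5.png",cv2.resize(a[240:400,180:480],None,fx=2.6,fy=2.6))
E
```

```text
0.013 [[395.5, 262.8], [397.0, 246.3], [398.5, 229.1]]
0.02 [[398.2, 268.9], [399.8, 251.9], [401.4, 234.2]]
0.03 [[402.3, 278.5], [404.1, 260.8], [406.0, 242.2]]
0.04 [[406.9, 289.1], [409.0, 270.6], [411.1, 251.2]]
0.05 [[412.1, 301.1], [414.4, 281.8], [416.8, 261.4]]
0.06 [[417.9, 314.6], [420.6, 294.4], [423.4, 273.0]]
```

View pics/w5.png

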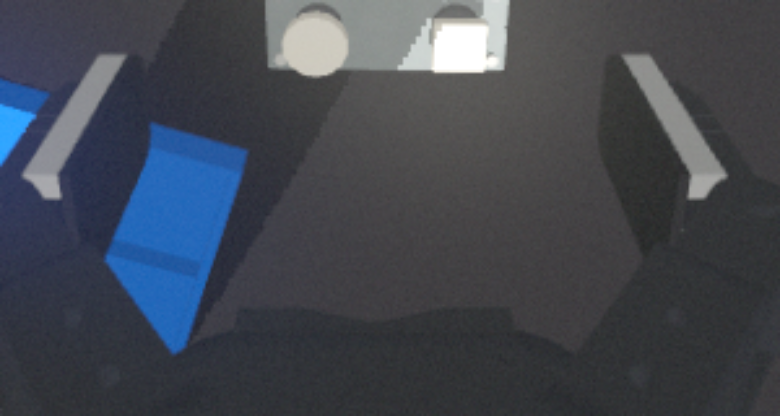

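```bash
python3 - <<'E'
from h import *
im=img("side"); o,R=obs()
p=proj(im,o["tool_pos"])[0]; print(p, [proj(im,o["tool_pos"]+[0,0,b])[0].round(1).tolist() for b in (.019,.037,.073,.11)])
c=im["color"][:,:,::-1].copy(); cv2.imwrite("pics/s4.png",cv2.resize(c[120:220,310:400],None,fx=6,fy=6,interpolation=cv2.INTER_CUBIC))
E
```

```text
[346.44770883 179.83023614] [[346.6, 175.0], [346.7, 170.3], [346.9, 160.7], [347.1, 150.5]]
```

View pics/s4.png

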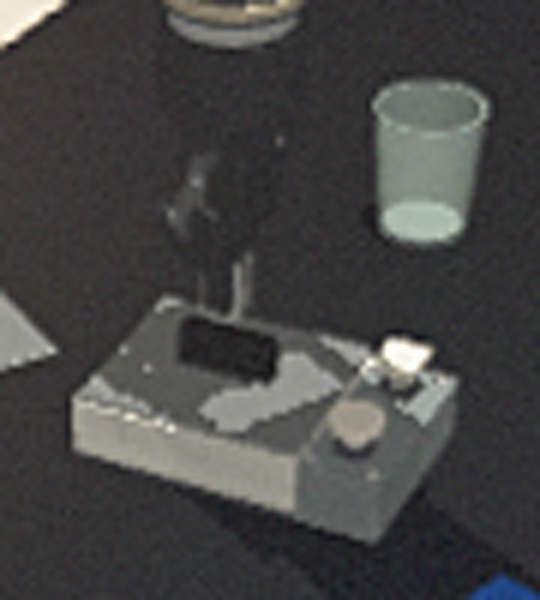

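The side and wrist views agree. The pads' real ends sit about 35 mm above the reported TCP, so they closed just above the handle without touching it. I'll open, go lower by that amount in stages and watch the force.

```bash
python3 -m jog '[[[0,0,0,0,-1],[0,0,0,0,-1],[0,0,0,0,-1],[0,0,0,0,-1],[0,0,0,0,-1],[0,0,0,0,-1],[0.01,0,0,0,-1],[0.02,0,0,0,-1],[0.02,0,0,0,-1]]]'; python3 - <<'E'
from h import *
img("wrist","w6")
im=img("side");c=im["color"][:,:,::-1].copy(); cv2.imwrite("pics/s6.png",cv2.resize(c[120:220,310:400],None,fx=6,fy=6,interpolation=cv2.INTER_CUBIC))
E
```

```text
t: 4.45
tool_pos: [0.5961, -0.2022, 0.024]
tool_rot: [1.161, 1.245, -1.164]
contact_force: [0.4, -0.4, -0.9]
opening: 0.0852
```

View pics/w6.png

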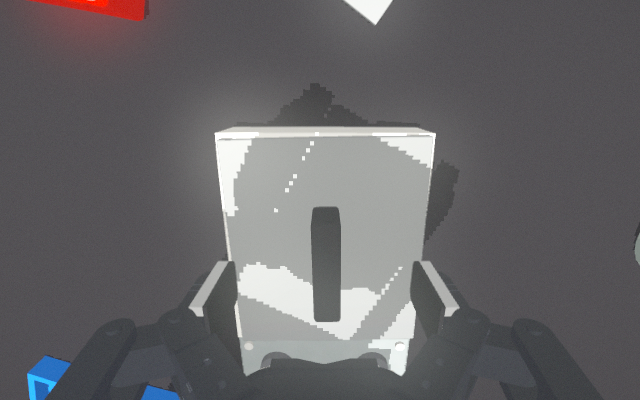

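View pics/s6.png

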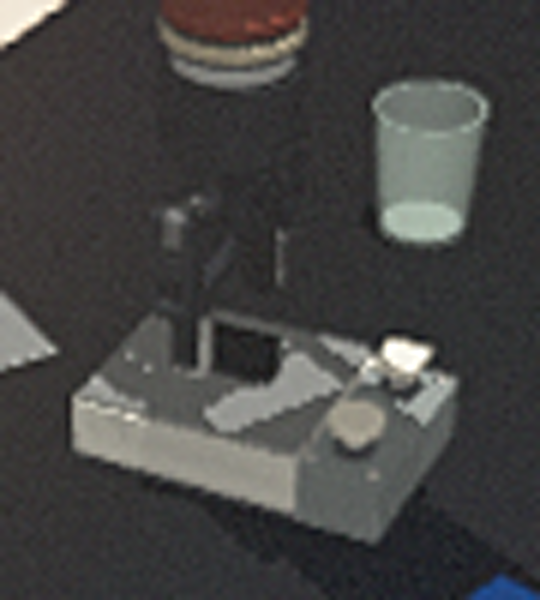

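```bash
python3 - <<'E'
from h import *
im=img("side"); o,R=obs()
for b in (.02,.03,.04,.05,.06): print(b,[proj(im,o["tool_pos"]+R@np.array([-b,s,-.043]))[0].round(1).tolist() for s in(-.011,0,.011)], (o["tool_pos"]+R@np.array([-b,0,0]))[2])
E
```

```text
0.02 [[343.9, 187.4], [340.8, 186.6], [337.8, 185.7]] 0.0465060600880894
0.03 [[344.0, 184.8], [340.9, 184.0], [337.8, 183.1]] 0.05650604178966577
0.04 [[344.0, 182.2], [340.9, 181.4], [337.8, 180.6]] 0.06650602349124216
0.05 [[344.1, 179.6], [340.9, 178.8], [337.8, 177.9]] 0.07650600519281853
0.06 [[344.1, 177.0], [341.0, 176.1], [337.9, 175.3]] 0.0865059868943949
```

```bash
python3 -m jog '[[[0.005,0,0,0,-1],[0.01,0.001,0.001,0,-1],[0.01,0.001,0.001,0,1],[0.01,0.001,0.001,0,1],[0.01,0.001,0.001,0,1],[0.01,0.001,0.001,0,1],[0.01,0.001,0.001,0,1],[0.01,0.001,0.001,0,1],[0.01,0.001,0.001,0,1],[0.01,0.001,0.001,0,1]]]' 70; python3 - <<'E'
from h import *
im=img("wrist");cv2.imwrite("pics/w7.png",cv2.resize(im["color"][180:400,240:410,::-1],None,fx=2.7,fy=2.7))
im=img("side");c=im["color"][:,:,::-1].copy(); cv2.imwrite("pics/s7.png",cv2.resize(c[120:220,310:400],None,fx=6,fy=6,interpolation=cv2.INTER_CUBIC))
E
```

```text
t: 5.6
tool_pos: [0.5992, -0.204, 0.017]
tool_rot: [1.161, 1.24, -1.162]
contact_force: [-0.5, 0.3, 1.7]
opening: 0.0125
```

View pics/w7.png

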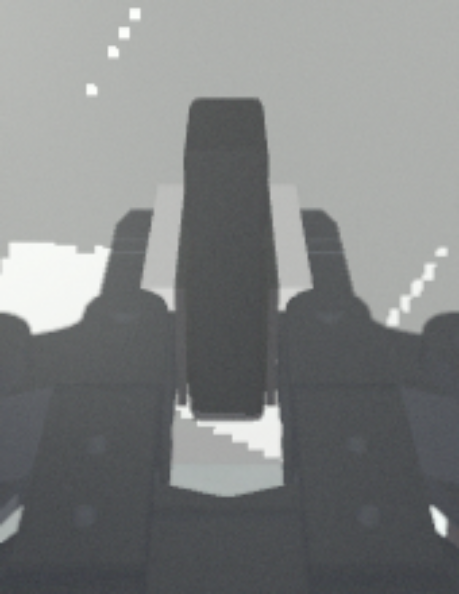

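View pics/s7.png

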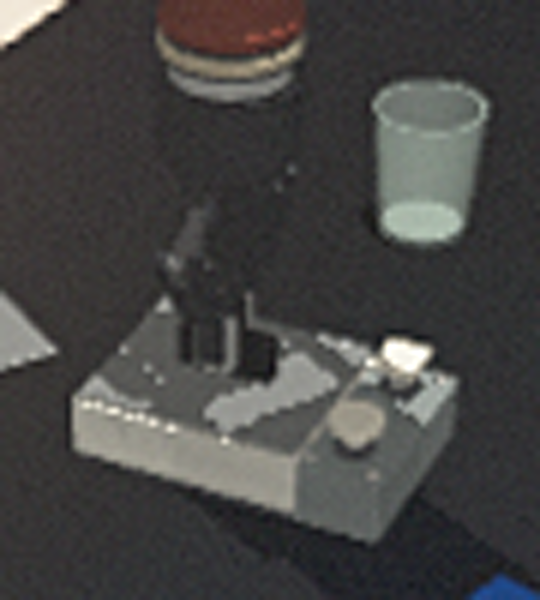

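The handle is held, with the opening reading 12.5 mm. I'll lift.

```bash
python3 -m jog '[[[-0.01,0,0,0,1],[-0.03,0,0,0,1],[-0.06,0,0,0,1],[-0.09,0,0,0,1],[-0.1,0,0,0,1],[-0.1,0,0,0,1]]]' 100; python3 - <<'E'
from h import *
img("side","s8"); im=img("top");cv2.imwrite("pics/t8.png",cv2.resize(im["color"][90:260,220:480,::-1],None,fx=3,fy=3))
todo([.585,.005,.117],.066+np.pi/2)
E
```

```text
t: 6.3
tool_pos: [0.6003, -0.2045, 0.1189]
tool_rot: [1.162, 1.237, -1.16]
contact_force: [0.5, -0.3, -1.2]
opening: 0.0118
t 6.40 tcp [ 0.5983 -0.2037  0.1153] jaw yaw -1.506 xaxis [-0.003  0.002 -1.   ] q6 1.06 F [-0.5  0.2 -2.4] open 0.0120
shift [-1.300e-03  2.000e-04 -2.091e-01]
turn -0.0011
```

View pics/s8.png

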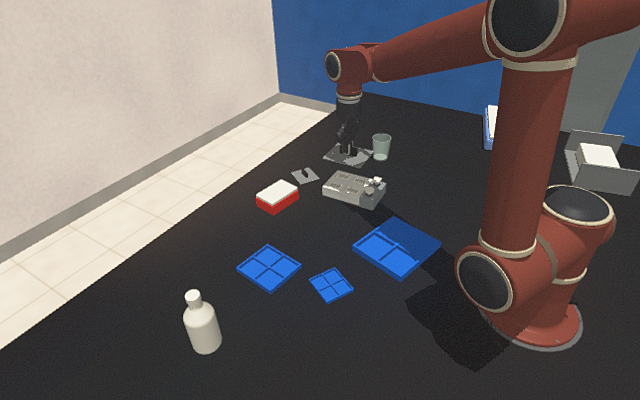

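The cover is up. Next I'll carry it to the clear spot between the mould and the tray.

```bash
python3 -m jog '[[[0,0,-0.03,0,1],[0,0,-0.07,0,1],[0,0,-0.11,0,1],[0,0,-0.15,0,1],[0,0,-0.18,0,1],[0,0,-0.2,0,1],[0,0,-0.208,0,1],[0,0,-0.208,0,1],[0,0,-0.208,0,1]]]'; python3 - <<'E'
from h import *
todo([.585,.005,.0],.066+np.pi/2)
img("wrist","w9"); im=img("side","s9")
E
```

```text
t: 7.3
tool_pos: [0.5843, 0.0032, 0.1146]
tool_rot: [1.16, 1.244, -1.164]
contact_force: [-0.5, -0.3, -1.2]
opening: 0.012
t 7.30 tcp [0.5843 0.0032 0.1146] jaw yaw -1.506 xaxis [-0.005  0.001 -1.   ] q6 1.38 F [-0.5 -0.3 -1.2] open 0.0120
shift [ 0.1146  0.0013 -0.0015]
turn -0.0015
```

View pics/s9.png

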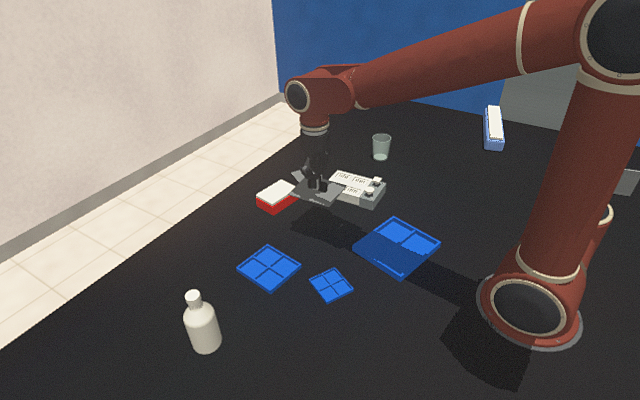

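View pics/w9.png

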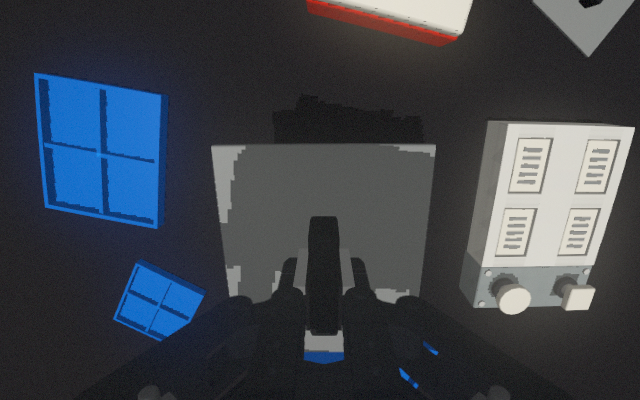

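All four cavities hold blocks, and the spot below is clear. Lowering now.

```bash
python3 -m jog '[[[0.03,0,0,0,1],[0.07,0,0,0,1],[0.1,0,0,0,1],[0.115,0,0,0,1],[0.125,0,0,0,1],[0.13,0,0,0,1],[0.132,0,0,0,1],[0.132,0,0,0,1]]]'; python3 -m jog '[[[0.002,0,0,0,1],[0.003,0,0,0,1],[0.003,0,0,0,1]]]'
```

```text
t: 8.2
tool_pos: [0.5853, 0.0028, -0.0156]
tool_rot: [1.162, 1.241, -1.163]
contact_force: [-0.7, 0.7, -2.3]
opening: 0.0119
t: 8.5
tool_pos: [0.5856, 0.0029, -0.0181]
tool_rot: [1.163, 1.24, -1.162]
contact_force: [-0.4, -0.0, -1.9]
opening: 0.0117
```

```bash
python3 -m jog '[[[0.002,0,0,0,1],[0.004,0,0,0,1],[0.004,0,0,0,1]]]'; python3 -m jog '[[[0.0,0,0,0,-1],[0,0,0,0,-1],[0,0,0,0,-1],[0,0,0,0,-1],[0,0,0,0,-1],[-0.03,0,0,0,-1],[-0.07,0,0,0,-1],[-0.11,0,0,0,-1],[-0.11,0,0,0,-1]]]'; python3 - <<'E'
from h import *
img("wrist","w10")
todo([.585,.005,.0],.066+np.pi/2)
E
```

```text
t: 8.8
tool_pos: [0.586, 0.0028, -0.0209]
tool_rot: [1.162, 1.24, -1.162]
contact_force: [-2.0, -0.0, 4.8]
opening: 0.0116
t: 9.7
tool_pos: [0.5911, 0.0022, 0.0966]
tool_rot: [1.167, 1.229, -1.154]
contact_force: [1.6, 0.6, 0.0]
opening: 0.0855
t 9.75 tcp [0.5891 0.0024 0.0934] jaw yaw -1.507 xaxis [ 0.007  0.    -1.   ] q6 1.38 F [-0.3 -0.1 -0.6] open 0.0856
shift [ 0.0934 -0.0046 -0.0029]
turn -0.0022
```

View pics/w10.png

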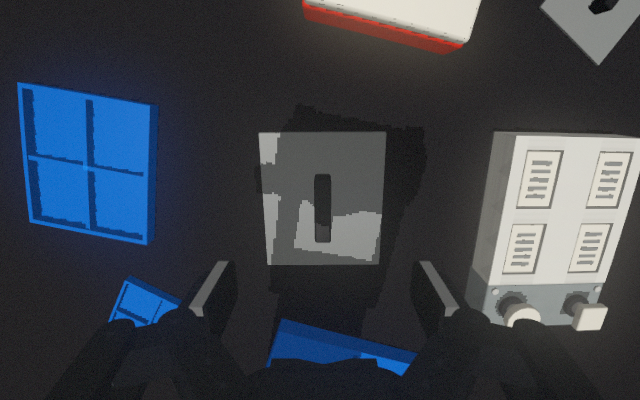

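The cover lies flat at wrist pixel (322,200). Now to the round plunger, with the fingers shut.

```bash
python3 - <<'E'
from h import *
todo([.505,-.178,.065],.066+np.pi/2)
E
```

```text
t 9.75 tcp [0.5891 0.0024 0.0934] jaw yaw -1.507 xaxis [ 0.007  0.    -1.   ] q6 1.38 F [-0.3 -0.1 -0.6] open 0.0856
shift [ 0.0278 -0.0956  0.1746]
turn -0.0022
```

```bash
python3 -m jog '[[[0,-0.025,0.045,0,1],[0,-0.05,0.09,0,1],[0,-0.075,0.135,0,1],[0,-0.09,0.165,0,1],[0.01,-0.095,0.174,0,1],[0.02,-0.095,0.174,0,1],[0.02,-0.095,0.174,0,1]]]'; python3 - <<'E'
from h import *
img("wrist","w11"); im=img("side");cv2.imwrite("pics/s11.png",cv2.resize(im["color"][120:220,310:400,::-1],None,fx=6,fy=6,interpolation=cv2.INTER_CUBIC))
todo([.505,-.178,.04],.066+np.pi/2)
E
```

```text
t: 10.45
tool_pos: [0.5038, -0.1755, 0.0694]
tool_rot: [1.165, 1.24, -1.159]
contact_force: [-0.5, -0.1, -0.5]
opening: -0.0
t 10.55 tcp [ 0.5053 -0.1757  0.0714] jaw yaw -1.505 xaxis [ 0.005  0.002 -1.   ] q6 1.03 F [0.9 0.  0.4] open 0.0000
shift [ 0.0314 -0.0006  0.0023]
turn -0.0005
```

View pics/w11.png

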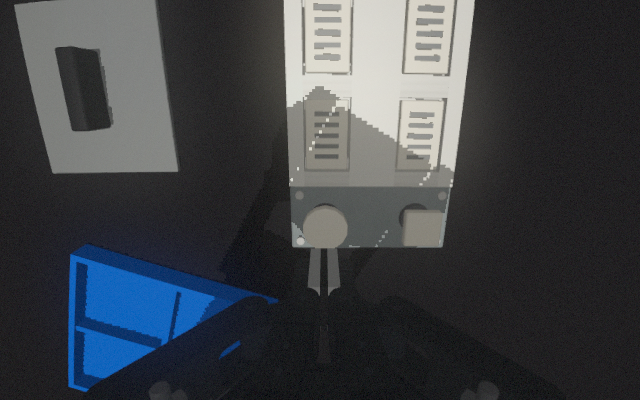

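View pics/s11.png

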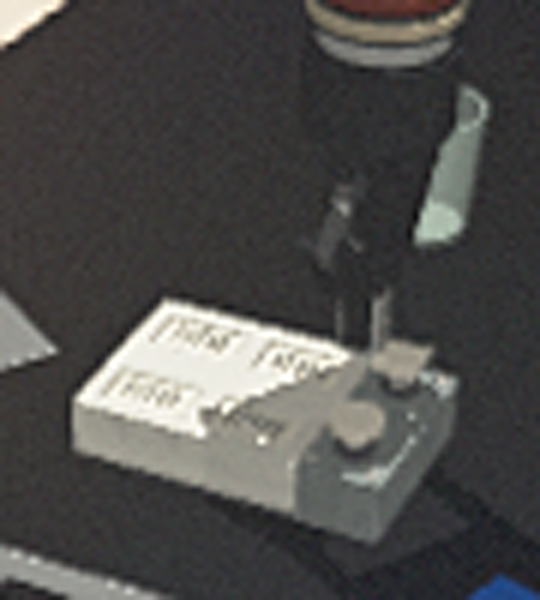

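```bash
python3 -m jog '[[[0.02,0,0.002,0,1],[0.032,0,0.002,0,1],[0.036,0,0.002,0,1],[0.036,0,0.002,0,1]]]'; python3 -m jog '[[[0.003,0,0,0,1],[0.005,0,0,0,1],[0.005,0,0,0,1]]]';python3 -m jog '[[[0.003,0,0,0,1],[0.005,0,0,0,1],[0.005,0,0,0,1]]]'
```

```text
t: 10.95
tool_pos: [0.5053, -0.1768, 0.0346]
tool_rot: [1.164, 1.239, -1.157]
contact_force: [-0.4, -0.1, 0.4]
opening: 0.0
t: 11.25
tool_pos: [0.5054, -0.1768, 0.0298]
tool_rot: [1.164, 1.239, -1.156]
contact_force: [-0.7, -0.3, -0.2]
opening: -0.0
t: 11.55
tool_pos: [0.5058, -0.177, 0.0257]
tool_rot: [1.164, 1.238, -1.156]
contact_force: [-1.8, 0.7, 4.0]
opening: -0.0004
```

Contact came at a reported 0.0275, which puts the tip offset at about 33.5 mm. Pressing on.

```bash
python3 -m jog '[[[0.003,0,0,0,1],[0.006,0,0,0,1],[0.009,0,0,0,1],[0.009,0,0,0,1]]]'; python3 -m jog '[[[0.002,0,0,0,1],[0.003,0,0,0,1],[0.003,0,0,0,1]]]';python3 -m jog '[[[0.002,0,0,0,1],[0.003,0,0,0,1],[0.003,0,0,0,1]]]'
```

```text
t: 11.95
tool_pos: [0.5059, -0.1771, 0.0176]
tool_rot: [1.164, 1.239, -1.156]
contact_force: [-3.6, 2.0, 5.5]
opening: -0.0001
t: 12.25
tool_pos: [0.506, -0.1771, 0.0171]
tool_rot: [1.163, 1.24, -1.157]
contact_force: [-7.8, 3.1, 16.0]
opening: 0.0001
t: 12.55
tool_pos: [0.506, -0.1772, 0.0171]
tool_rot: [1.163, 1.242, -1.158]
contact_force: [-10.5, 5.1, 18.6]
opening: 0.0002
```

```bash
python3 -m jog '[[[0.003,0,0,0,1],[0.004,0,0,0,1],[0.004,0,0,0,1],[0.004,0,0,0,1]]]'; python3 -m jog '[[[-0.02,0,0,0,1],[-0.05,0,0,0,1],[-0.09,-0.02,0,0,1],[-0.13,-0.02,0,0,-1],[-0.15,-0.02,0.0,0,-1],[-0.15,-0.02,0,0,-1]]]'; python3 - <<'E'
from h import *
im=img("wrist","w12"); im=img("side");cv2.imwrite("pics/s12.png",cv2.resize(im["color"][120:220,310:400,::-1],None,fx=6,fy=6,interpolation=cv2.INTER_CUBIC))
E
```

```text
t: 12.95
tool_pos: [0.506, -0.1772, 0.017]
tool_rot: [1.162, 1.244, -1.159]
contact_force: [-12.9, 5.9, 24.2]
opening: -0.0001
t: 13.55
tool_pos: [0.4887, -0.1806, 0.1717]
tool_rot: [1.163, 1.235, -1.156]
contact_force: [0.3, -0.7, 0.5]
opening: 0.0435
```

View pics/w12.png

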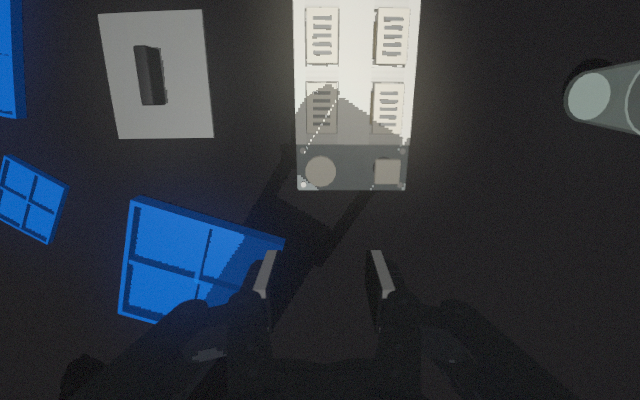

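View pics/s12.png

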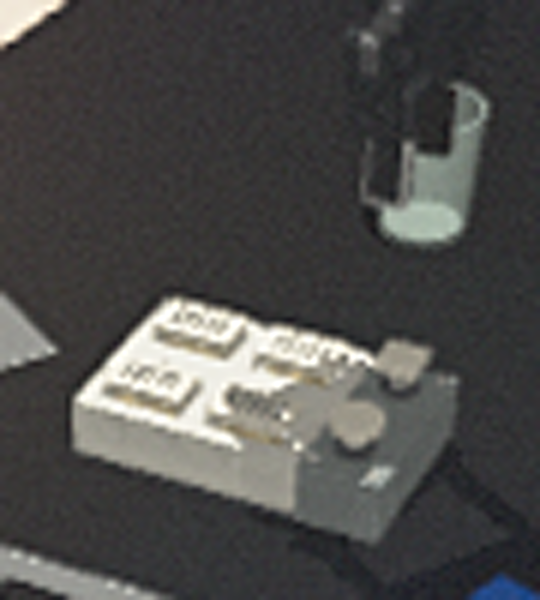

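The blocks now stand proud in the side view, and the four cassette tops show in the wrist view at (322,36), (392,36), (322,108) and (388,108). I'll hover and measure their centres, the tray and the cover.

```bash
python3 -m jog '[[[0,0.04,0.01,0,-0.18],[0.0,0.08,0.018,0,-0.18],[0.0,0.085,0.018,0,-0.18],[0.0,0.085,0.018,0,-0.18],[0.0,0.085,0.018,0,-0.18]]]'; python3 - <<'E'
from h import *
im=img("wrist","w13"); c=im["color"]
todo([.58,-.204,.17],.066+np.pi/2)
cv2.imwrite("pics/w13b.png",cv2.resize(c[90:290,250:430,::-1],None,fx=3,fy=3,interpolation=cv2.INTER_CUBIC))
it=img("top")
for m in comps(blue(it)&(np.arange(400)[:,None]<320)&(np.arange(640)[None]<500)): print("blue",[round(float(v),4) for v in rect(it,m,0.014)[:5]])
E
```

```text
t: 14.15
tool_pos: [0.5709, -0.191, 0.1649]
tool_rot: [1.162, 1.247, -1.16]
contact_force: [-0.3, -0.4, -0.8]
opening: 0.0501
t 14.20 tcp [ 0.571  -0.1911  0.1655] jaw yaw -1.504 xaxis [-0.003  0.005 -1.   ] q6 1.06 F [ 0.4 -0.1 -0. ] open 0.0504
shift [-0.0046  0.0081  0.0134]
turn 0.0006
blue [0.6058, 0.217, 121.1682, 132.9199, 82.5818]
blue [0.4344, 0.1821, 84.1711, 91.561, 63.7049]
blue [0.3544, 0.0001, 131.7582, 171.5918, 75.1877]
```

View pics/w13.png

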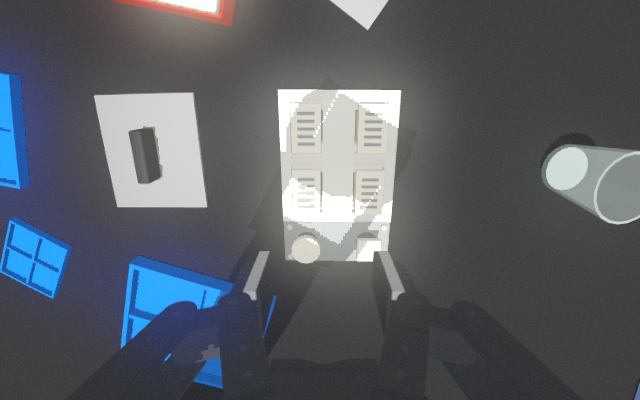

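View pics/w13b.png

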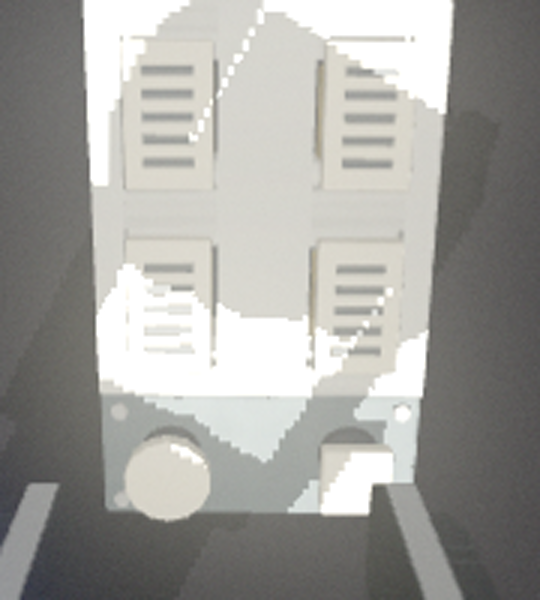

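```bash
python3 - <<'E'
from h import *
im=img("wrist")
px=np.array([[167.5,117],[368.5,118],[168,309.5],[360.5,310.5]])/3-.33+[250,90]
P=plane(im,px,.049)[:,:2]; print("slots",P.round(4))
M=P.mean(0); d=(P[0]+P[2]-P[1]-P[3])/2; e=(P[0]+P[1]-P[2]-P[3])/2
print("mean",M.round(4),"dy",np.linalg.norm(d),"dx",np.linalg.norm(e),"yaw",np.arctan2(-d[0],d[1]),np.arctan2(e[1],e[0]))
px=np.array([[278,90],[401,90],[284,221],[391,221]]); Q=plane(im,px,.038)[:,:2]; print("mould corners",Q.round(4),Q.mean(0))
# tray from top: cross divider line? corners
y=.066;R=np.array([[np.cos(y),-np.sin(y)],[np.sin(y),np.cos(y)]])
m=np.array([.5965,-.204])
for s in [(1,1),(1,-1),(-1,1),(-1,-1)]: print(s,(m+R@(np.array(s)*.031)).round(4))
E
```

```text
slots [[ 0.6252 -0.1701]
 [ 0.6292 -0.2324]
 [ 0.5628 -0.1733]
 [ 0.5668 -0.237 ]]
mean [ 0.596  -0.2032] dy 0.06312198391067388 dx 0.06256151300888285 yaw 0.06319017473742461 0.062438600664373255
mould corners [[ 0.658  -0.142 ]
 [ 0.6659 -0.2567]
 [ 0.5264 -0.1512]
 [ 0.5342 -0.265 ]] [ 0.59611842 -0.20374416]
(1, 1) [ 0.6254 -0.171 ]
(1, -1) [ 0.6295 -0.2329]
(-1, 1) [ 0.5635 -0.1751]
(-1, -1) [ 0.5676 -0.237 ]
```

```bash
python3 - <<'E'
from h import *
todo([.625,-.1706,.006],.064+np.pi/2)
E
```

```text
t 14.30 tcp [ 0.5713 -0.1913  0.1664] jaw yaw -1.504 xaxis [-0.002  0.004 -1.   ] q6 1.06 F [ 0.   1.  -0.3] open 0.0503
shift [ 0.1604  0.0551 -0.0164]
turn 0.0025
```

```bash
python3 -m jog '[[[0.03,0.03,-0.01,0,-0.18],[0.07,0.055,-0.016,0,-0.18],[0.1,0.055,-0.016,0,-0.18],[0.12,0.055,-0.016,0,-0.18],[0.13,0.055,-0.016,0,-0.18],[0.13,0.055,-0.016,0,-0.18]]]'; python3 - <<'E'
from h import *
todo([.625,-.1706,.006],.064+np.pi/2)
im=img("wrist","w14")
E
```

```text
t: 14.9
tool_pos: [0.6235, -0.1708, 0.0351]
tool_rot: [1.162, 1.247, -1.161]
contact_force: [-0.6, 0.6, 0.6]
opening: 0.0505
t 14.90 tcp [ 0.6235 -0.1708  0.0351] jaw yaw -1.505 xaxis [-0.004  0.005 -1.   ] q6 1.12 F [-0.6  0.6  0.6] open 0.0505
shift [0.0291 0.0016 0.0001]
turn 0.0022
```

View pics/w14.png

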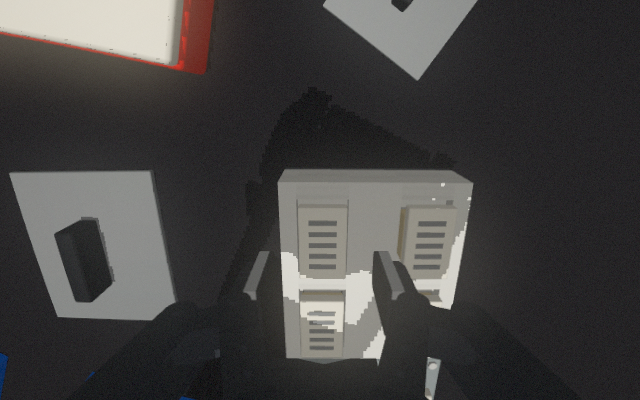

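```bash
python3 -m jog '[[[0.015,0.0015,0,0,-0.18],[0.025,0.0015,0,0,-0.18],[0.029,0.0015,0,0,-0.18],[0.029,0.0015,0,0,-0.18],[0.029,0.0015,0,0,1],[0.029,0.0015,0,0,1],[0.029,0.0015,0,0,1],[0.029,0.0015,0,0,1],[0.029,0.0015,0,0,1],[0.029,0.0015,0,0,1]]]' 60; python3 -m jog '[[[-0.01,0,0,0,1],[-0.03,0,0,0,1],[-0.06,0,0,0,1],[-0.08,0,0,0,1],[-0.08,0,0,0,1]]]';python3 - <<'E'
from h import *
im=img("wrist","w15"); todo([.6,.2,.09],-.129+np.pi/2)
E
```

```text
t: 15.95
tool_pos: [0.6266, -0.171, 0.0084]
tool_rot: [1.163, 1.243, -1.159]
contact_force: [0.3, 2.1, 2.3]
opening: 0.0262
t: 16.45
tool_pos: [0.6292, -0.1727, 0.0933]
tool_rot: [1.164, 1.235, -1.155]
contact_force: [0.3, -0.5, 1.1]
opening: 0.0259
t 16.50 tcp [ 0.6279 -0.1721  0.0907] jaw yaw -1.505 xaxis [ 0.003  0.002 -1.   ] q6 1.12 F [-0.2  0.2 -0.5] open 0.0264
shift [ 0.0014 -0.0032 -0.3731]
turn 0.1951
```

View pics/w15.png

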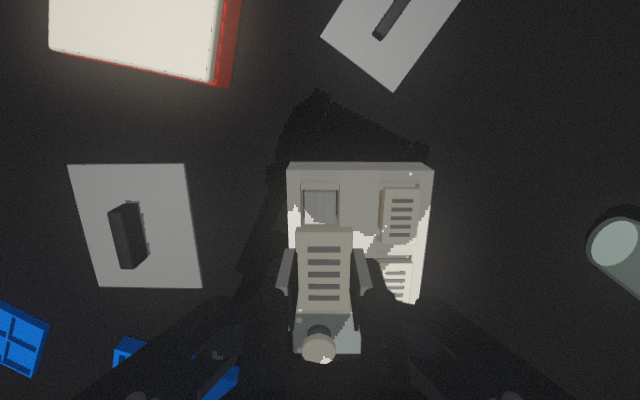

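The first block is held and its cavity is empty. On to the tray, with one look from above it.

```bash
python3 -m jog '[[[-0.01,-0.01,-0.04,0.05,1],[-0.03,-0.02,-0.085,0.1,1],[-0.04,-0.03,-0.13,0.195,1],[-0.04,-0.04,-0.175,0.195,1],[-0.04,-0.05,-0.22,0.195,1],[-0.04,-0.06,-0.265,0.195,1],[-0.04,-0.06,-0.31,0.195,1],[-0.04,-0.06,-0.35,0.195,1],[-0.04,-0.06,-0.38,0.195,1],[-0.04,-0.06,-0.38,0.195,1],[-0.04,-0.06,-0.38,0.195,1]]]';python3 - <<'E'
from h import *
im=img("wrist","w16"); todo([.6,.2,.09],-.129+np.pi/2)
E
```

```text
t: 17.6
tool_pos: [0.5416, 0.203, 0.1294]
tool_rot: [1.303, 1.147, -1.302]
contact_force: [0.6, -0.3, -1.0]
opening: 0.0261
t 17.65 tcp [0.542  0.2023 0.1297] jaw yaw -1.700 xaxis [ 0.001  0.001 -1.   ] q6 1.93 F [ 0.5 -1.  -0.4] open 0.0257
shift [ 0.0397  0.0578 -0.0051]
turn 0.0002
```

View pics/w16.png

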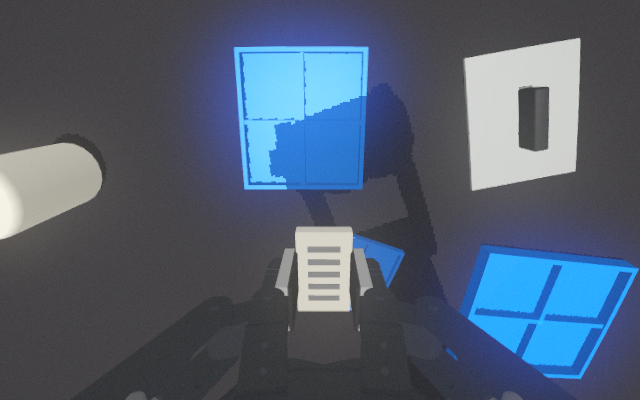

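The tray lies at corners (235,47), (368,47), (244,189) and (362,188), with the divider cross at (304,120).

```bash
cat > tray.py <<'E'
from h import *
def tray(im,px0,z=.014,sv=0.35):
    H=hsv(im); b=(H[...,0]>95)&(H[...,0]<128)&(H[...,1]>110)&(H[...,2]>60)
    b=cv2.morphologyEx(b.astype(np.uint8),cv2.MORPH_CLOSE,np.ones((5,5)))
    n,l=cv2.connectedComponents(b); m=(l==l[px0[1],px0[0]])
    cs,_=cv2.findContours(m.astype(np.uint8),cv2.RETR_EXTERNAL,cv2.CHAIN_APPROX_NONE)
    c=max(cs,key=len).reshape(-1,2); P=plane(im,c,z)[:,:2]
    (x,y),(w,h),a=cv2.minAreaRect((P*1000).astype(np.float32))
    return (np.array([x,y])/1e3).round(4),round(w,1),round(h,1),round(a,2)
E
python3 - <<'E'
from tray import *
im=img("wrist"); print(tray(im,(330,70)))
for z in (.004,.009,.014): print(z,plane(im,[[304,120]],z).round(4))
E
```

```text
(array([0.6146, 0.21  ]), 181.5, 168.0, 72.67)
0.004 [[0.6068 0.213  0.004 ]]
0.009 [[0.6071 0.2126 0.009 ]]
0.014 [[0.6074 0.2123 0.014 ]]
```

```bash
python3 - <<'E'
from h import *
im=img("wrist"); cv2.imwrite("pics/w17.png",cv2.resize(im["color"][30:205,220:385,::-1],None,fx=3.4,fy=3.4,interpolation=cv2.INTER_CUBIC))
E
```

```text
(no output)
```

View pics/w17.png

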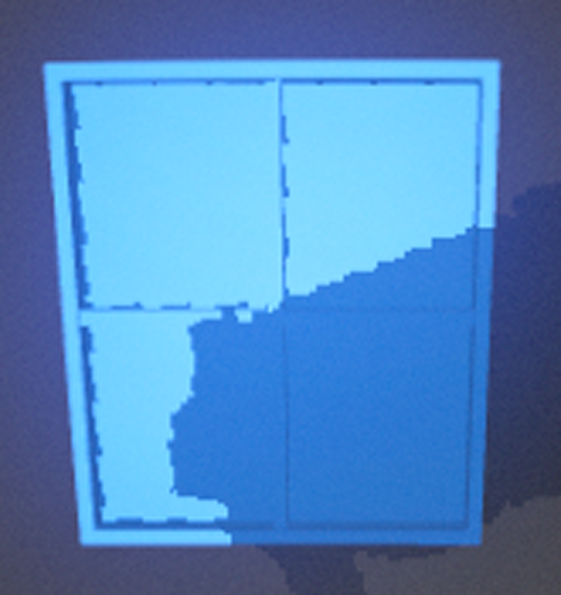

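```bash
python3 - <<'E'
from h import *
im=img("wrist"); px=np.array([[45,62],[499,61],[82,545],[481,545],[283,311]])/3.4-.35+[220,30]
P=plane(im,px,.014)[:,:2]; print(P.round(4)); C=P[:4].mean(0); print("centre",C.round(4))
d=(P[0]+P[2]-P[1]-P[3])/2; e=(P[0]+P[1]-P[2]-P[3])/2
print(np.linalg.norm(d),np.linalg.norm(e),np.arctan2(-d[0],d[1]),np.arctan2(e[1],e[0]))
y=-.125;R=np.array([[np.cos(y),-np.sin(y)],[np.sin(y),np.cos(y)]]); C=np.array([.6068,.2135])
for s in [(1,1),(1,-1),(-1,1),(-1,-1)]: print(s,(C+R@(np.array(s)*[.031,.028])).round(4))
E
```

```text
[[0.6772 0.2642]
 [0.6619 0.149 ]
 [0.5493 0.2811]
 [0.5342 0.1658]
 [0.6071 0.2129]]
centre [0.6056 0.215 ]
0.11622399817757377 0.12887278675197297 -0.13107119218574997 -0.130831984528263
(1, 1) [0.641  0.2374]
(1, -1) [0.6341 0.1819]
(-1, 1) [0.5795 0.2451]
(-1, -1) [0.5726 0.1896]
```

The tray measures 129×116 mm, centred at (0.606, 0.2145) with yaw −0.131. I'll put the first block in the far-left bay.

```bash
python3 - <<'E'
from h import *
todo([.640,.238,-.013],-.131+np.pi/2)
E
```

```text
t 17.80 tcp [0.5427 0.2018 0.1307] jaw yaw -1.701 xaxis [ 0.002  0.002 -1.   ] q6 1.93 F [ 0.9  0.1 -0.3] open 0.0259
shift [ 0.144   0.0915 -0.0483]
turn 0.0005
```

```bash
python3 -m jog '[[[0,0.04,-0.02,0,1],[0.02,0.08,-0.04,0,1],[0.06,0.091,-0.048,0,1],[0.09,0.091,-0.048,0,1],[0.12,0.091,-0.048,0,1],[0.13,0.091,-0.048,0,1],[0.13,0.091,-0.048,0,1]]]';python3 - <<'E'
from h import *
im=img("wrist","w18"); todo([.640,.238,-.013],-.131+np.pi/2)
E
```

```text
t: 18.5
tool_pos: [0.638, 0.2365, -0.0013]
tool_rot: [1.305, 1.146, -1.307]
contact_force: [0.0, 0.3, -1.1]
opening: 0.0259
t 18.55 tcp [0.6395 0.2371 0.001 ] jaw yaw -1.702 xaxis [ 0.002  0.002 -1.   ] q6 1.95 F [1.  0.7 0.4] open 0.0260
shift [ 0.014   0.0003 -0.001 ]
turn -0.0004
```

View pics/w18.png

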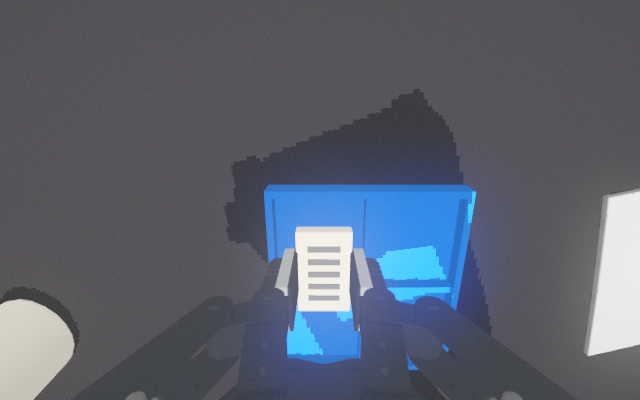

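```bash
python3 -m jog '[[[0.008,0,-0.001,0,1],[0.013,0,-0.001,0,1],[0.013,0,-0.001,0,1]]]'; python3 -m jog '[[[0,0,0,0,0.06],[0,0,0,0,0.06],[0,0,0,0,0.06],[-0.03,0,0,0,0.06],[-0.07,0,0,0,0.06],[-0.11,-0.03,0,0,0.06],[-0.11,-0.03,0,0,0.06]]]';python3 - <<'E'
from h import *
im=img("wrist","w19"); todo([.629,-.2325,.11],.064+np.pi/2)
E
```

```text
t: 18.85
tool_pos: [0.6397, 0.2381, -0.0118]
tool_rot: [1.308, 1.144, -1.303]
contact_force: [-0.2, -0.3, -0.5]
opening: 0.0263
t: 19.55
tool_pos: [0.6124, 0.2437, 0.1066]
tool_rot: [1.315, 1.14, -1.292]
contact_force: [1.4, 0.1, 1.4]
opening: 0.0398
t 19.60 tcp [0.6117 0.243  0.1033] jaw yaw -1.701 xaxis [ 0.01   0.004 -1.   ] q6 1.97 F [ 0.4 -0.8  0. ] open 0.0402
shift [-0.0083  0.0791  0.4691]
turn -0.1945
```

View pics/w19.png

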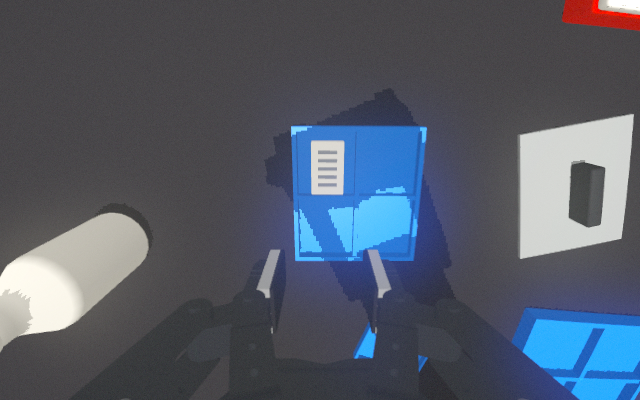

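Block 1 sits flat in the far-left bay at (328,167). Next is the far-right block.

```bash
python3 -m jog '[[[0,0.01,0.045,0,-0.18],[0,0.02,0.09,-0.1,-0.18],[0,0.03,0.14,-0.195,-0.18],[0,0.04,0.19,-0.195,-0.18],[0,0.045,0.24,-0.195,-0.18],[0,0.05,0.29,-0.195,-0.18],[0,0.06,0.34,-0.195,-0.18],[0,0.07,0.39,-0.195,-0.18],[0,0.079,0.43,-0.195,-0.18],[0.02,0.079,0.46,-0.195,-0.18],[0.04,0.079,0.469,-0.195,-0.18],[0.05,0.079,0.469,-0.195,-0.18]]]';python3 - <<'E'
from h import *
im=img("wrist","w20"); todo([.629,-.2325,.006],.064+np.pi/2)
E
```

```text
t: 20.8
tool_pos: [0.6272, -0.2332, 0.0478]
tool_rot: [1.17, 1.238, -1.157]
contact_force: [0.1, 0.1, 0.7]
opening: 0.0503
t 20.85 tcp [ 0.6266 -0.2315  0.0465] jaw yaw -1.508 xaxis [ 0.003  0.007 -1.   ] q6 1.04 F [-0.2  0.1 -1.4] open 0.0502
shift [0.0405 0.0021 0.0014]
turn -0.0011
```

View pics/w20.png

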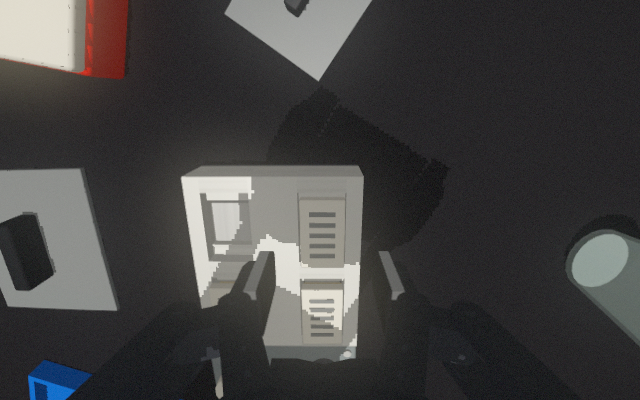

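Centred on the column at (323,230). Descend, grip, lift.

```bash
python3 -m jog '[[[0.02,0.002,0.001,0,-0.18],[0.035,0.002,0.001,0,-0.18],[0.04,0.002,0.001,0,-0.18],[0.04,0.002,0.001,0,-0.18],[0.04,0.002,0.001,0,1],[0.04,0.002,0.001,0,1],[0.04,0.002,0.001,0,1],[0.04,0.002,0.001,0,1],[0.04,0.002,0.001,0,1],[0.04,0.002,0.001,0,1]]]' 60; python3 -m jog '[[[-0.01,0,0,0,1],[-0.03,0,0,0,1],[-0.07,0,0,0,1],[-0.1,0,0,0,1],[-0.1,0,0,0,1]]]';python3 - <<'E'
from h import *
im=img("wrist","w21"); todo([.633,.1825,.09],-.131+np.pi/2)
E
```

```text
t: 21.85
tool_pos: [0.6297, -0.2324, 0.0074]
tool_rot: [1.17, 1.239, -1.156]
contact_force: [1.4, 0.4, 1.0]
opening: 0.0262
t: 22.35
tool_pos: [0.6322, -0.2348, 0.1143]
tool_rot: [1.17, 1.229, -1.152]
contact_force: [0.6, -0.2, 0.5]
opening: 0.0257
t 22.40 tcp [ 0.6307 -0.2341  0.1111] jaw yaw -1.508 xaxis [ 0.01   0.004 -1.   ] q6 1.04 F [ 0.2 -0.5 -0.4] open 0.0261
shift [ 0.0228  0.0282 -0.4156]
turn 0.1938
```

View pics/w21.png

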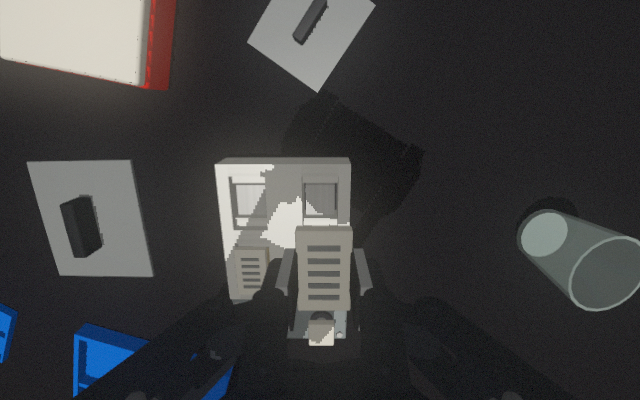

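```bash
python3 -m jog '[[[0,0,-0.045,0.1,1],[0,0,-0.09,0.195,1],[0,0,-0.14,0.195,1],[0,0,-0.19,0.195,1],[0,0,-0.24,0.195,1],[0,0,-0.29,0.195,1],[0,0,-0.34,0.195,1],[0,0,-0.38,0.195,1],[0,0,-0.41,0.195,1],[0,0,-0.415,0.195,1],[0,0,-0.415,0.195,1]]]';python3 - <<'E'
from h import *
im=img("wrist","w22"); todo([.633,.1825,-.01],-.131+np.pi/2)
E
```

```text
t: 23.5
tool_pos: [0.6034, 0.1804, 0.1107]
tool_rot: [1.31, 1.142, -1.298]
contact_force: [-0.1, -0.5, 0.1]
opening: 0.026
t 23.55 tcp [0.6038 0.1795 0.111 ] jaw yaw -1.703 xaxis [ 0.008  0.003 -1.   ] q6 1.87 F [0.9 0.1 0.4] open 0.0259
shift [ 0.1212  0.0277 -0.0064]
turn -0.0008
```

View pics/w22.png

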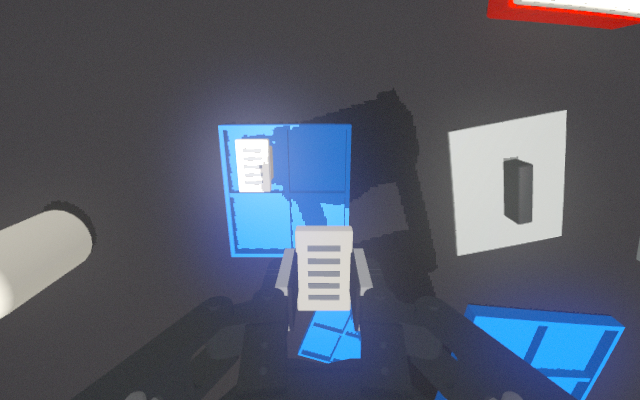

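```bash
python3 - <<'E'
from h import *
im=img("wrist"); C=np.array([.606,.2145]); y=-.131;R=np.array([[np.cos(y),-np.sin(y)],[np.sin(y),np.cos(y)]])
for s in [(1,1),(1,-1),(-1,1),(-1,-1),(0,0)]: print(s,proj(im,[*(C+R@(np.array(s)*[.064,.058])),.014]).round(0))
E
python3 -m jog '[[[0.03,0.02,-0.006,0,1],[0.07,0.028,-0.006,0,1],[0.1,0.028,-0.006,0,1],[0.115,0.028,-0.006,0,1],[0.121,0.028,-0.006,0,1],[0.122,0.028,-0.006,0,1]]]'
```

```text
(1, 1) [[217. 125.]]
(1, -1) [[351. 124.]]
(-1, 1) [[231. 256.]]
(-1, -1) [[347. 257.]]
(0, 0) [[286. 195.]]
t: 24.2
tool_pos: [0.6338, 0.1808, -0.0104]
tool_rot: [1.313, 1.139, -1.3]
contact_force: [0.1, -0.4, -0.1]
opening: 0.0261
```

The tray is where I measured it. Lower the last few millimetres and release.

```bash
python3 -m jog '[[[0.003,0,0,0,1],[0.005,0,-0.001,0,1],[0.005,0,-0.001,0,1]]]'; python3 -m jog '[[[0,0,0,0,0.06],[0,0,0,0,0.06],[0,0,0,0,0.06],[-0.03,0,0,0,0.06],[-0.07,0,0,0,0.06],[-0.11,-0.03,0,0,0.06],[-0.11,-0.03,0,0,0.06]]]';python3 - <<'E'
from h import *
im=img("wrist","w23"); todo([.563,-.1745,.1],.064+np.pi/2)
E
```

```text
t: 24.5
tool_pos: [0.6347, 0.1821, -0.0143]
tool_rot: [1.314, 1.139, -1.298]
contact_force: [0.1, 0.2, 0.2]
opening: 0.026
t: 25.2
tool_pos: [0.6066, 0.1872, 0.1035]
tool_rot: [1.321, 1.133, -1.287]
contact_force: [1.9, -0.8, 0.7]
opening: 0.0403
t 25.25 tcp [0.6057 0.1866 0.1003] jaw yaw -1.704 xaxis [ 0.017  0.005 -1.   ] q6 1.88 F [0.6 0.6 0.4] open 0.0402
shift [-0.0021  0.0055  0.3636]
turn -0.1968
```

View pics/w23.png

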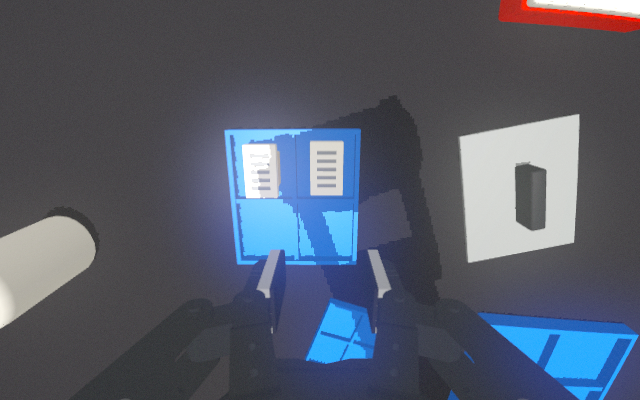

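Block 2 is flat in the far-right bay at (327,168). Next is the near-left block.

```bash
python3 -m jog '[[[0,0,0.045,-0.1,-0.18],[0,0,0.09,-0.197,-0.18],[0,0.002,0.14,-0.197,-0.18],[0,0.003,0.19,-0.197,-0.18],[0,0.005,0.24,-0.197,-0.18],[0,0.005,0.29,-0.197,-0.18],[0,0.005,0.33,-0.197,-0.18],[0.01,0.005,0.355,-0.197,-0.18],[0.03,0.005,0.363,-0.197,-0.18],[0.045,0.005,0.363,-0.197,-0.18],[0.05,0.005,0.363,-0.197,-0.18],[0.05,0.005,0.363,-0.197,-0.18]]]';python3 - <<'E'
from h import *
im=img("wrist","w24"); todo([.563,-.1745,.006],.064+np.pi/2)
E
```

```text
t: 26.45
tool_pos: [0.5624, -0.1723, 0.0459]
tool_rot: [1.172, 1.233, -1.148]
contact_force: [-0.2, 0.3, 1.0]
opening: 0.0508
t 26.50 tcp [ 0.5633 -0.1726  0.0472] jaw yaw -1.505 xaxis [ 0.016  0.005 -1.   ] q6 1.07 F [ 0.4 -0.9 -0.2] open 0.0502
shift [ 0.0412 -0.0011  0.002 ]
turn 0.0013
```

View pics/w24.png

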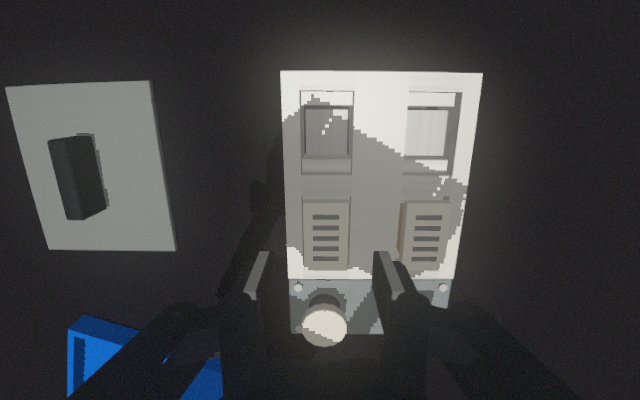

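```bash
python3 -m jog '[[[0.02,-0.001,0.002,0,-0.18],[0.035,-0.001,0.002,0,-0.18],[0.041,-0.001,0.002,0,-0.18],[0.041,-0.001,0.002,0,-0.18],[0.041,-0.001,0.002,0,1],[0.041,-0.001,0.002,0,1],[0.041,-0.001,0.002,0,1],[0.041,-0.001,0.002,0,1],[0.041,-0.001,0.002,0,1],[0.041,-0.001,0.002,0,1]]]' 60; python3 -m jog '[[[-0.01,0,0,0,1],[-0.03,0,0,0,1],[-0.07,0,0,0,1],[-0.1,0,0,0,1],[-0.1,0,0,0,1],[-0.1,0,0,0,1],[-0.1,0,0,0,1]]]';python3 - <<'E'
from h import *
im=img("wrist","w25"); todo([.579,.246,.11],-.131+np.pi/2)
E
```

```text
t: 27.5
tool_pos: [0.5638, -0.1747, 0.007]
tool_rot: [1.172, 1.229, -1.146]
contact_force: [0.7, 0.0, 2.8]
opening: 0.0261
t: 28.2
tool_pos: [0.5609, -0.1747, 0.1054]
tool_rot: [1.172, 1.232, -1.147]
contact_force: [0.2, -1.2, -0.9]
opening: 0.0256
t 28.25 tcp [ 0.5607 -0.1746  0.105 ] jaw yaw -1.506 xaxis [ 0.015  0.006 -1.   ] q6 1.07 F [-0.2  0.3  0.2] open 0.0259
shift [-0.0022  0.0457 -0.4186]
turn 0.1963
```

View pics/w25.png

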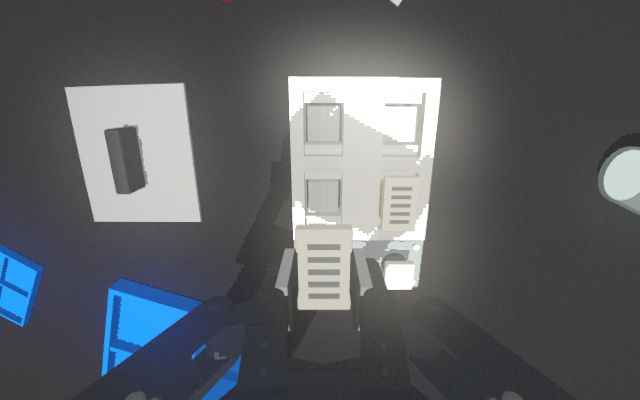

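```bash
python3 -m jog '[[[0,0.005,-0.045,0.1,1],[0,0.01,-0.09,0.196,1],[0,0.015,-0.14,0.196,1],[0,0.015,-0.19,0.196,1],[0,0.015,-0.24,0.196,1],[0,0.015,-0.29,0.196,1],[0,0.015,-0.34,0.196,1],[0,0.015,-0.38,0.196,1],[0,0.015,-0.41,0.196,1],[0,0.015,-0.418,0.196,1],[0,0.015,-0.418,0.196,1],[0,0.015,-0.418,0.196,1]]]';python3 - <<'E'
from h import *
im=img("wrist","w26"); todo([.579,.246,-.014],-.131+np.pi/2)
C=np.array([.606,.2145]); y=-.131;R=np.array([[np.cos(y),-np.sin(y)],[np.sin(y),np.cos(y)]])
for s in [(1,1),(1,-1),(-1,1),(-1,-1),(0,0)]: print(s,proj(im,[*(C+R@(np.array(s)*[.064,.058])),.014]).round(0))
E
```

```text
t: 29.45
tool_pos: [0.548, 0.2424, 0.1063]
tool_rot: [1.316, 1.139, -1.293]
contact_force: [0.1, -0.9, -0.3]
opening: 0.0261
t 29.50 tcp [0.5483 0.2421 0.1065] jaw yaw -1.703 xaxis [ 0.013  0.005 -1.   ] q6 1.99 F [-0.1  0.3  0.3] open 0.0260
shift [ 0.121   0.0284 -0.0071]
turn -0.001
(1, 1) [[277.  45.]]
(1, -1) [[422.  45.]]
(-1, 1) [[283. 198.]]
(-1, -1) [[410. 198.]]
(0, 0) [[348. 126.]]
```

View pics/w26.png

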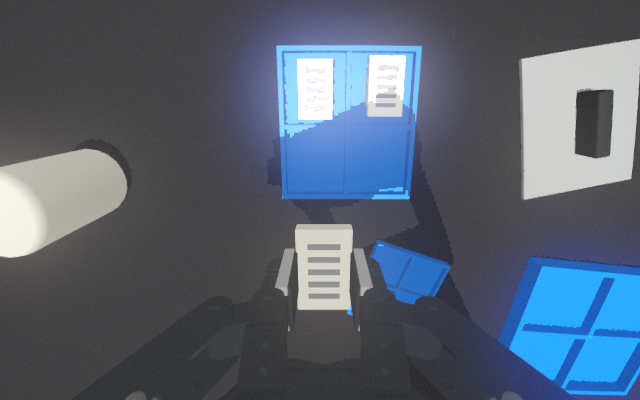

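```bash
python3 -m jog '[[[0.02,0.02,-0.007,0,1],[0.06,0.028,-0.007,0,1],[0.09,0.028,-0.007,0,1],[0.11,0.028,-0.007,0,1],[0.116,0.028,-0.007,0,1],[0.116,0.028,-0.007,0,1]]]'; python3 -m jog '[[[0.003,0,0,0,1],[0.004,0,0,0,1],[0.004,0,0,0,1]]]'
```

```text
t: 30.1
tool_pos: [0.578, 0.2446, -0.01]
tool_rot: [1.316, 1.139, -1.296]
contact_force: [0.3, -0.1, -0.8]
opening: 0.0259
t: 30.4
tool_pos: [0.5787, 0.2448, -0.0129]
tool_rot: [1.317, 1.138, -1.295]
contact_force: [0.1, -0.1, -0.1]
opening: 0.0261
```

```bash
python3 -m jog '[[[0.001,0,-0.001,0,1],[0.001,0,-0.001,0,0.06],[0.001,0,-0.001,0,0.06],[0.001,0,-0.001,0,0.06],[-0.03,0,0,0,0.06],[-0.07,0,0,0,0.06],[-0.11,-0.03,0,0,0.06],[-0.11,-0.03,0,0,0.06],[-0.11,-0.03,0,0,0.06],[-0.11,-0.03,0,0,0.06]]]';python3 - <<'E'
from h import *
im=img("wrist","w27"); todo([.567,-.2364,.1],.064+np.pi/2)
E
```

```text
t: 31.4
tool_pos: [0.5469, 0.2479, 0.0955]
tool_rot: [1.316, 1.139, -1.296]
contact_force: [-0.8, -0.3, -0.9]
opening: 0.0402
t 31.45 tcp [0.5467 0.2478 0.0949] jaw yaw -1.705 xaxis [ 0.01   0.004 -1.   ] q6 2.01 F [-0.9 -0.4  0.8] open 0.0401
shift [-0.0069  0.0848  0.4771]
turn -0.1978
```

View pics/w27.png

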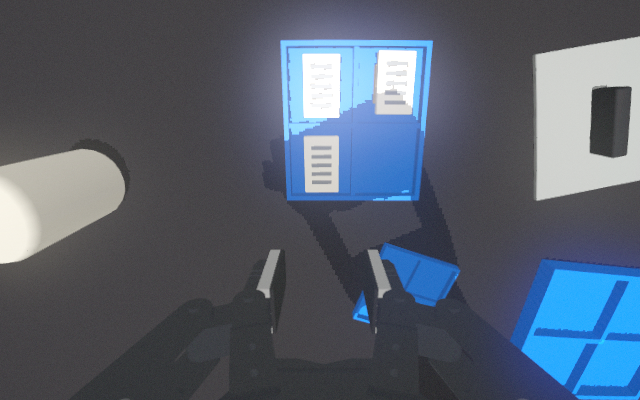

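Three blocks are in their bays. Next is the last block, near-right.

```bash
python3 -m jog '[[[-0.01,0.01,0.045,-0.1,-0.18],[-0.01,0.02,0.09,-0.198,-0.18],[-0.01,0.03,0.14,-0.198,-0.18],[-0.01,0.04,0.19,-0.198,-0.18],[-0.01,0.05,0.24,-0.198,-0.18],[-0.01,0.06,0.29,-0.198,-0.18],[-0.01,0.07,0.34,-0.198,-0.18],[-0.01,0.08,0.39,-0.198,-0.18],[-0.007,0.085,0.43,-0.198,-0.18],[0,0.085,0.46,-0.198,-0.18],[0.02,0.085,0.477,-0.198,-0.18],[0.03,0.085,0.477,-0.198,-0.18]]]'; python3 -m jog '[[[0,0,0,0,-0.18],[0,0,0,0,-0.18]]]';python3 - <<'E'
from h import *
im=img("wrist","w28"); todo([.567,-.2364,.006],.064+np.pi/2)
E
```

```text
t: 32.65
tool_pos: [0.5655, -0.2379, 0.0595]
tool_rot: [1.172, 1.237, -1.158]
contact_force: [0.6, 0.8, -0.2]
opening: 0.0501
t: 32.85
tool_pos: [0.5646, -0.2368, 0.0578]
tool_rot: [1.171, 1.241, -1.158]
contact_force: [0.9, -0.1, -0.0]
opening: 0.0504
t 32.90 tcp [ 0.5654 -0.2369  0.059 ] jaw yaw -1.509 xaxis [ 0.005  0.007 -1.   ] q6 0.98 F [ 0.9 -0.4  1. ] open 0.0502
shift [ 0.053   0.0014 -0.0001]
turn -0.0027
```

View pics/w28.png

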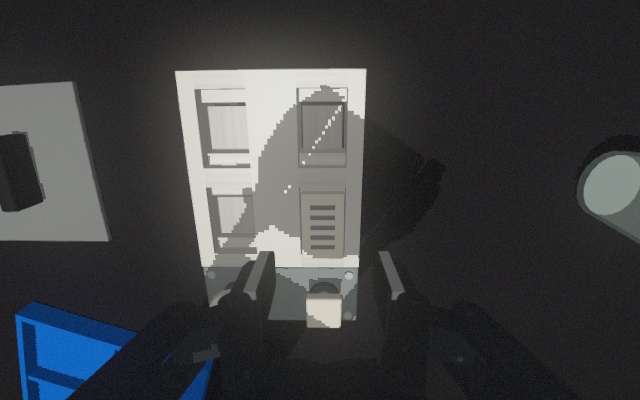

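```bash
python3 -m jog '[[[0.025,0.001,0,0,-0.18],[0.045,0.001,0,0,-0.18],[0.052,0.001,0,0,-0.18],[0.053,0.001,0,0,-0.18],[0.053,0.001,0,0,1],[0.053,0.001,0,0,1],[0.053,0.001,0,0,1],[0.053,0.001,0,0,1],[0.053,0.001,0,0,1],[0.053,0.001,0,0,1]]]' 60; python3 -m jog '[[[-0.01,0,0,0,1],[-0.03,0,0,0,1],[-0.07,0,0,0,1],[-0.1,0,0,0,1],[-0.1,0,0,0,1],[-0.1,0,0,0,1],[-0.1,0,0,0,1]]]';python3 - <<'E'
from h import *
im=img("wrist","w29"); todo([.5716,.1908,.11],-.131+np.pi/2)
E
```

```text
t: 33.9
tool_pos: [0.5677, -0.2368, 0.0069]
tool_rot: [1.172, 1.236, -1.156]
contact_force: [1.6, 1.3, 4.1]
opening: 0.0258
t: 34.6
tool_pos: [0.5657, -0.2369, 0.1051]
tool_rot: [1.172, 1.24, -1.157]
contact_force: [-0.2, -0.1, 0.3]
opening: 0.0256
t 34.65 tcp [ 0.5655 -0.2368  0.1047] jaw yaw -1.510 xaxis [ 0.004  0.008 -1.   ] q6 0.99 F [ 0.4 -0.1 -0.6] open 0.0260
shift [-0.0019  0.0322 -0.4265]
turn 0.1921
```

View pics/w29.png

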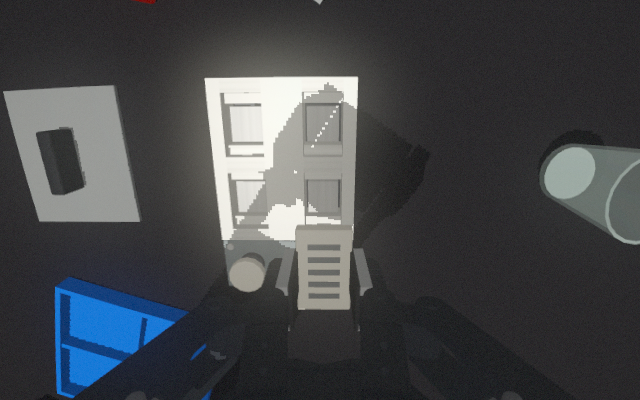

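All four cavities are empty. I'm carrying the last block to the near-right bay.

```bash
python3 -m jog '[[[0,0,-0.045,0.1,1],[0,0,-0.09,0.192,1],[0,0,-0.14,0.192,1],[0,0,-0.19,0.192,1],[0,0,-0.24,0.192,1],[0,0,-0.29,0.192,1],[0,0,-0.34,0.192,1],[0,0,-0.38,0.192,1],[0,0,-0.41,0.192,1],[0,0,-0.426,0.192,1],[0,0,-0.426,0.192,1],[0,0,-0.426,0.192,1]]]';python3 - <<'E'
from h import *
im=img("wrist","w30"); todo([.5716,.1908,-.014],-.131+np.pi/2)
C=np.array([.606,.2145]); y=-.131;R=np.array([[np.cos(y),-np.sin(y)],[np.sin(y),np.cos(y)]])
for s in [(1,1),(1,-1),(-1,1),(-1,-1),(0,0)]: print(s,proj(im,[*(C+R@(np.array(s)*[.064,.058])),.014]).round(0))
E
```

```text
t: 35.85
tool_pos: [0.5392, 0.1875, 0.1071]
tool_rot: [1.311, 1.148, -1.301]
contact_force: [-1.2, -0.2, 0.1]
opening: 0.0258
t 35.90 tcp [0.5394 0.1872 0.1073] jaw yaw -1.703 xaxis [ 0.002  0.007 -1.   ] q6 1.90 F [ 0.4 -0.3 -0.2] open 0.0262
shift [ 0.1214  0.0312 -0.007 ]
turn -0.001
(1, 1) [[208.  42.]]
(1, -1) [[353.  41.]]
(-1, 1) [[223. 195.]]
(-1, -1) [[349. 195.]]
(0, 0) [[283. 123.]]
```

View pics/w30.png

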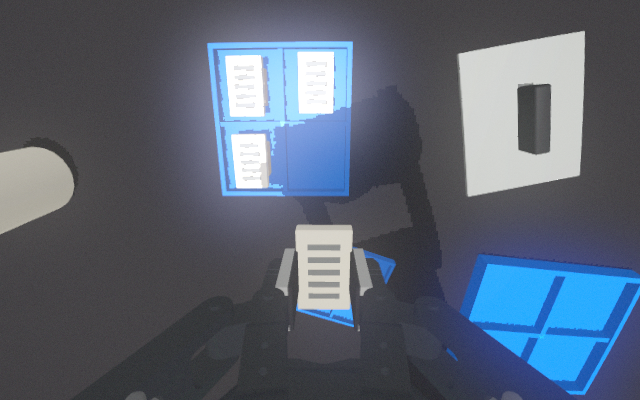

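```bash
python3 -m jog '[[[0.02,0.02,-0.007,0,1],[0.06,0.031,-0.007,0,1],[0.09,0.031,-0.007,0,1],[0.11,0.031,-0.007,0,1],[0.117,0.031,-0.007,0,1],[0.117,0.031,-0.007,0,1]]]'; python3 -m jog '[[[0.003,0,0,0,1],[0.0045,0,0,0,1],[0.0045,0,0,0,1],[0.0045,0,0,0,0.06],[0.0045,0,0,0,0.06],[0.0045,0,0,0,0.06]]]';python3 -m jog '[[[-0.03,0,0,0,0.06],[-0.07,0,0,0,0.06],[-0.11,-0.04,0,0,0.06],[-0.13,-0.06,0,0,0.06],[-0.13,-0.06,0,0,0.06],[-0.13,-0.06,0,0,0.06]]]';python3 - <<'E'
from h import *
im=img("wrist","w31"); todo([.508,-.2425,.08],.064+np.pi/2)
E
```

```text
t: 36.5
tool_pos: [0.5707, 0.1894, -0.0108]
tool_rot: [1.312, 1.148, -1.304]
contact_force: [-0.8, 0.2, -0.6]
opening: 0.0258
t: 37.1
tool_pos: [0.5707, 0.1896, -0.0151]
tool_rot: [1.312, 1.148, -1.304]
contact_force: [0.3, 0.2, -0.6]
opening: 0.0405
t: 37.7
tool_pos: [0.5114, 0.197, 0.1155]
tool_rot: [1.312, 1.147, -1.302]
contact_force: [0.0, 0.8, -0.2]
opening: 0.0404
t 37.75 tcp [0.511  0.1967 0.1142] jaw yaw -1.704 xaxis [-0.     0.006 -1.   ] q6 1.93 F [-0.1 -0.3 -0.6] open 0.0402
shift [0.0315 0.0554 0.4359]
turn -0.1974
```

View pics/w31.png

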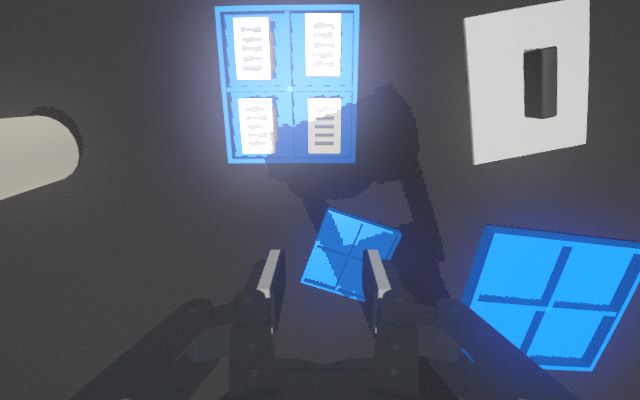

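All four blocks lie in separate bays. Now the square return plunger, fingers shut.

```bash
python3 -m jog '[[[0,0.01,0.045,-0.1,1],[0,0.02,0.09,-0.197,1],[0,0.03,0.14,-0.197,1],[0,0.035,0.19,-0.197,1],[0,0.04,0.24,-0.197,1],[0,0.045,0.29,-0.197,1],[0,0.05,0.34,-0.197,1],[0,0.055,0.385,-0.197,1],[0.01,0.055,0.42,-0.197,1],[0.03,0.055,0.435,-0.197,1],[0.04,0.055,0.435,-0.197,1],[0.04,0.055,0.435,-0.197,1]]]'; python3 -m jog '[[[0,0,0,0,1],[0,0,0,0,1]]]';python3 - <<'E'
from h import *
im=img("wrist","w32"); todo([.5085,-.2415,.0275],.064+np.pi/2)
E
```

```text
t: 38.95
tool_pos: [0.5056, -0.2404, 0.0676]
tool_rot: [1.168, 1.25, -1.162]
contact_force: [0.6, 0.8, -0.7]
opening: -0.0003
t: 39.15
tool_pos: [0.5057, -0.2393, 0.0674]
tool_rot: [1.167, 1.252, -1.161]
contact_force: [1.0, 1.2, -0.1]
opening: -0.0003
t 39.20 tcp [ 0.506  -0.2395  0.0679] jaw yaw -1.507 xaxis [-0.006  0.01  -1.   ] q6 0.93 F [ 0.2 -0.4 -0.2] open -0.0002
shift [0.0403 0.0026 0.0026]
turn -0.0
```

View pics/w32.png

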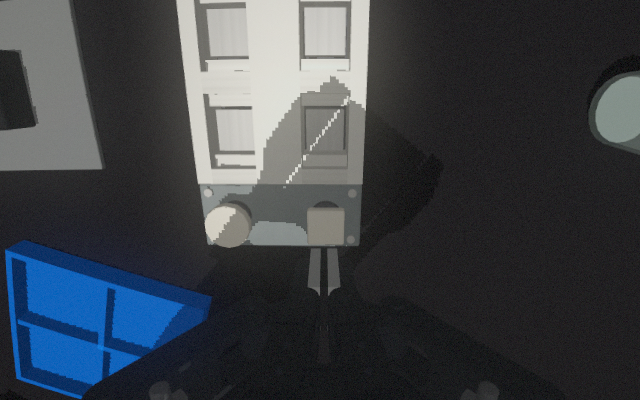

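```bash
python3 -m jog '[[[0.02,0.0025,0.0025,0,1],[0.03,0.0025,0.0025,0,1],[0.036,0.0025,0.0025,0,1],[0.041,0.0025,0.0025,0,1],[0.045,0.0025,0.0025,0,1],[0.048,0.0025,0.0025,0,1],[0.05,0.0025,0.0025,0,1],[0.05,0.0025,0.0025,0,1]]]'; python3 -m jog '[[[0.002,0,0,0,1],[0.003,0,0,0,1],[0.003,0,0,0,1]]]';python3 -m jog '[[[0.003,0,0,0,1],[0.004,0,0,0,1],[0.004,0,0,0,1],[0.004,0,0,0,1]]]'
```

```text
t: 40.0
tool_pos: [0.5084, -0.2411, 0.0188]
tool_rot: [1.167, 1.251, -1.161]
contact_force: [-2.7, 3.1, 4.8]
opening: 0.0004
t: 40.3
tool_pos: [0.5084, -0.241, 0.0173]
tool_rot: [1.167, 1.252, -1.161]
contact_force: [-3.9, 2.4, 7.1]
opening: 0.0002
t: 40.7
tool_pos: [0.5086, -0.2412, 0.0171]
tool_rot: [1.166, 1.253, -1.161]
contact_force: [-10.1, 5.7, 18.9]
opening: -0.0002
```

```bash
python3 -m jog '[[[0.003,0,0,0,1],[0.005,0,0,0,1],[0.005,0,0,0,1],[0.005,0,0,0,1]]]';python3 -m jog '[[[-0.02,0,0,0,1],[-0.05,0,0,0,1],[-0.09,0.02,0,0,1],[-0.13,0.05,-0.02,0,-1],[-0.13,0.07,-0.03,0.0,-1],[-0.13,0.07,-0.03,0,-1],[-0.13,0.07,-0.03,0,-1]]]'; python3 - <<'E'
from h import *
im=img("wrist","w33"); todo([.585,.003,.1],.064+np.pi/2)
im=img("side");cv2.imwrite("pics/s33.png",cv2.resize(im["color"][120:320,230:430,::-1],None,fx=3,fy=3,interpolation=cv2.INTER_CUBIC))
E
```

```text
t: 41.1
tool_pos: [0.5087, -0.2413, 0.017]
tool_rot: [1.166, 1.256, -1.162]
contact_force: [-12.7, 8.0, 26.8]
opening: -0.0001
t: 41.8
tool_pos: [0.5777, -0.2082, 0.1464]
tool_rot: [1.165, 1.256, -1.162]
contact_force: [-0.9, 0.3, -0.2]
opening: 0.0582
t 41.85 tcp [ 0.577  -0.2083  0.1457] jaw yaw -1.506 xaxis [-0.012  0.013 -1.   ] q6 1.03 F [-1.   1.1 -0.9] open 0.0653
shift [ 0.0483  0.0222 -0.2097]
turn 0.0012
```

View pics/w33.png

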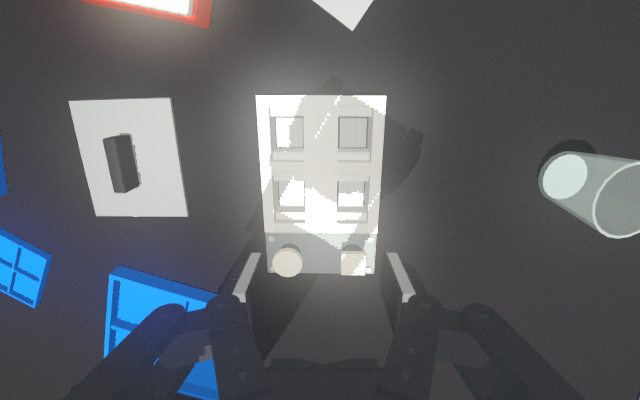

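View pics/s33.png

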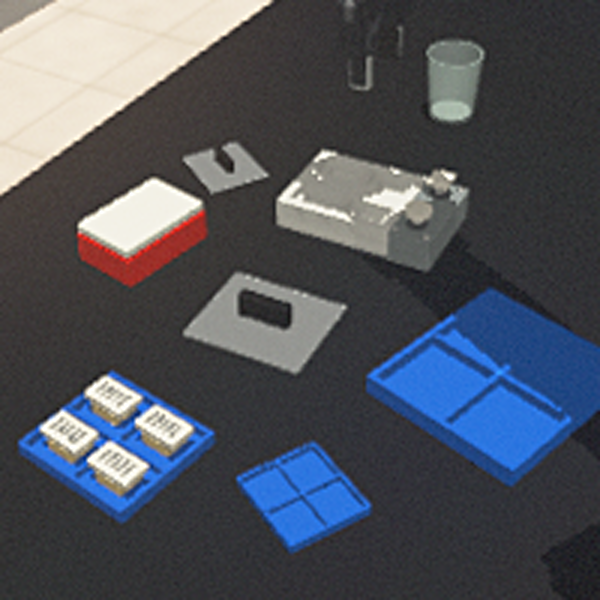

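The plunger stopped at the same height as the first press, with 27 N on it, and the pads look lower again. The side view shows the four blocks upright in the tray and the cover at crop (265,320). Now back to the cover to measure it.

```bash
python3 - <<'E'
from h import *
im=img("wrist"); cv2.imwrite("pics/w34.png",cv2.resize(im["color"][85:285,245:400,::-1],None,fx=3,fy=3,interpolation=cv2.INTER_CUBIC))
E
python3 -m jog '[[[0,0,-0.045,0,-1],[0,0,-0.09,0,-1],[0,0,-0.135,0,-1],[0,0,-0.175,0,-1],[0,0,-0.2,0,-1],[0,0,-0.21,0,-1],[0,0,-0.21,0,-1],[0,0,-0.21,0,-1]]]'; python3 - <<'E'
from h import *
im=img("wrist","w35"); todo([.585,.003,.0],.064+np.pi/2)
E
```

```text
t: 42.75
tool_pos: [0.563, -0.0001, 0.1479]
tool_rot: [1.166, 1.257, -1.165]
contact_force: [0.2, -1.1, -0.5]
opening: 0.0852
t 42.80 tcp [ 5.63e-01 -4.00e-04  1.48e-01] jaw yaw -1.508 xaxis [-0.013  0.013 -1.   ] q6 1.37 F [ 0.7 -0.9  0.6] open 0.0855
shift [0.1477 0.0239 0.    ]
turn -0.0014
```

View pics/w34.png

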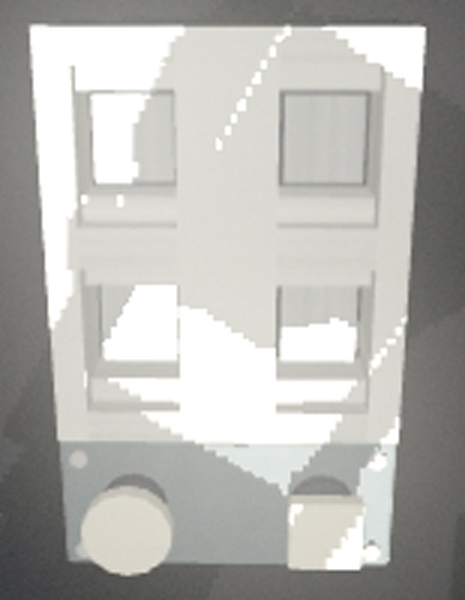

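View pics/w35.png

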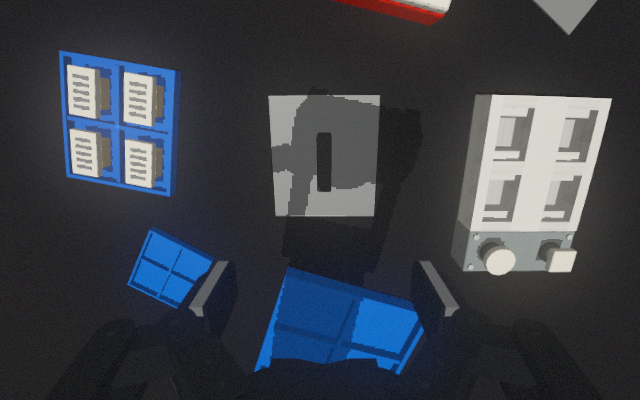

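```bash
python3 - <<'E'
from h import *
im=img("wrist"); c=im["color"]; cv2.imwrite("pics/w36.png",cv2.resize(c[85:225,255:390,::-1],None,fx=4,fy=4,interpolation=cv2.INTER_CUBIC))
cv2.imwrite("pics/w37.png",cv2.resize(c[85:285,445:620,::-1],None,fx=3,fy=3,interpolation=cv2.INTER_CUBIC))
E
```

```text
(no output)
```

View pics/w36.png

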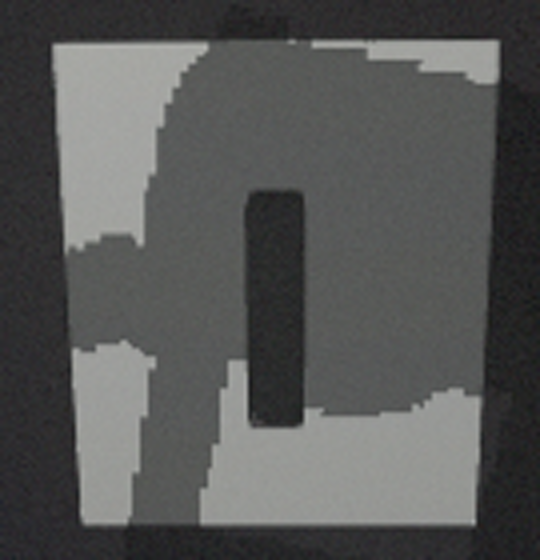

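View pics/w37.png

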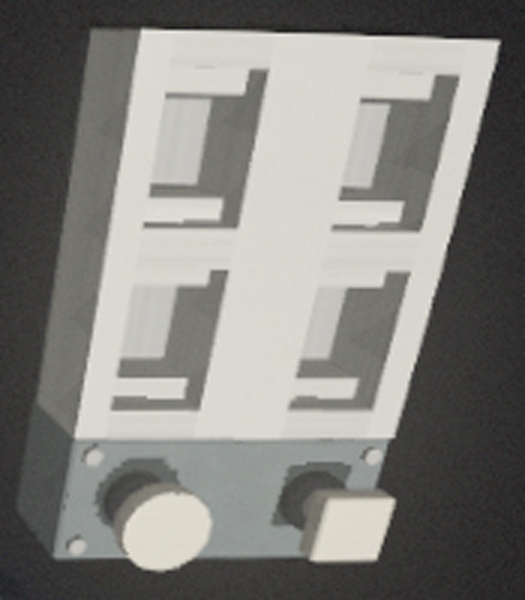

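```bash
python3 - <<'E'
from h import *
im=img("wrist")
def q(px,f,o,z,n):
    P=plane(im,np.array(px,float)/f-.5*(1-1/f)+o,z)[:,:2]; C=P.mean(0)
    d=(P[0]+P[2]-P[1]-P[3])/2; e=(P[0]+P[1]-P[2]-P[3])/2
    print(n,C.round(4),"sizes",np.linalg.norm(e).round(4),np.linalg.norm(d).round(4),"yaw",np.arctan2(-d[0],d[1]).round(4),np.arctan2(e[1],e[0]).round(4))
q([[53,43],[499,40],[82,525],[476,525]],4,[255,85],.005,"cover")
q([[246,191],[305,190],[250,427],[303,427]],4,[255,85],.031,"handle")
q([[142,28],[499,41],[75,438],[394,438]],3,[445,85],.038,"mould")
todo([.586,.003,-.02],.064+np.pi/2)
E
```

```text
cover [0.5834 0.0026] sizes 0.1278 0.1096 yaw 0.0686 0.0695
handle [0.5851 0.0027] sizes 0.0578 0.0135 yaw 0.074 0.067
mould [ 0.5961 -0.2031] sizes 0.1322 0.114 yaw 0.0603 0.0647
t 42.90 tcp [ 5.632e-01 -3.000e-04  1.481e-01] jaw yaw -1.508 xaxis [-0.012  0.013 -1.   ] q6 1.37 F [ 0.6  0.5 -0.4] open 0.0855
shift [0.1679 0.0249 0.0004]
turn -0.0016
```

The cover measures 128×110 at (0.5835, 0.0026), yaw 0.067, and hasn't been moved. The mould is at (0.596, −0.2033), yaw 0.063. Gripping the cover now.

```bash
python3 -m jog '[[[0.04,0.012,0,0,-1],[0.08,0.024,0,0,-1],[0.11,0.024,0,0,-1],[0.13,0.024,0,0,-1],[0.14,0.024,0,0,-1],[0.145,0.024,0,0,-1],[0.145,0.024,0,0,-1],[0.145,0.024,0,0,-1]]]'; python3 - <<'E'
from h import *
im=img("wrist","w38"); todo([.585,.0027,-.019],.067+np.pi/2)
E
```

```text
t: 43.7
tool_pos: [0.5865, 0.0027, 0.0044]
tool_rot: [1.168, 1.254, -1.164]
contact_force: [0.1, -0.8, -0.1]
opening: 0.0858
t 43.75 tcp [0.5866 0.0028 0.0045] jaw yaw -1.509 xaxis [-0.01   0.013 -1.   ] q6 1.38 F [-1.1 -0.5 -0.3] open 0.0857
shift [ 0.0235 -0.0014  0.0003]
turn -0.0048
```

View pics/w38.png

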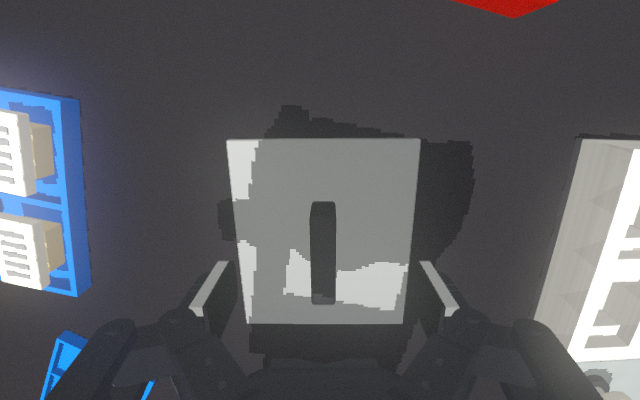

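```bash
python3 -m jog '[[[0.01,-0.001,0,-0.004,-1],[0.018,-0.001,0,-0.004,-1],[0.022,-0.001,0,-0.004,-1],[0.022,-0.001,0,-0.004,1],[0.022,-0.001,0,-0.004,1],[0.022,-0.001,0,-0.004,1],[0.022,-0.001,0,-0.004,1],[0.022,-0.001,0,-0.004,1],[0.022,-0.001,0,-0.004,1],[0.022,-0.001,0,-0.004,1],[0.022,-0.001,0,-0.004,1]]]' 100; python3 -m jog '[[[-0.01,0,0,0,1],[-0.03,0,0,0,1],[-0.06,0,0,0,1],[-0.09,0,0,0,1],[-0.11,0,0,0,1],[-0.12,0,0,0,1],[-0.12,0,0,0,1],[-0.12,0,0,0,1]]]'; python3 - <<'E'
from h import *
im=img("wrist","w39"); todo([.599,-.2035,.1],.063+np.pi/2)
E
```

```text
t: 44.85
tool_pos: [0.5859, 0.003, -0.0168]
tool_rot: [1.166, 1.255, -1.16]
contact_force: [-0.5, 0.7, 5.7]
opening: 0.0118
t: 45.65
tool_pos: [0.586, 0.0015, 0.1018]
tool_rot: [1.165, 1.257, -1.161]
contact_force: [0.2, 0.1, -1.4]
opening: 0.0115
t 45.70 tcp [0.5857 0.0016 0.1012] jaw yaw -1.505 xaxis [-0.012  0.013 -1.   ] q6 1.37 F [-0.7  0.6 -2.4] open 0.0114
shift [-0.0016 -0.0003  0.2056]
turn 0.0032
```

View pics/w39.png

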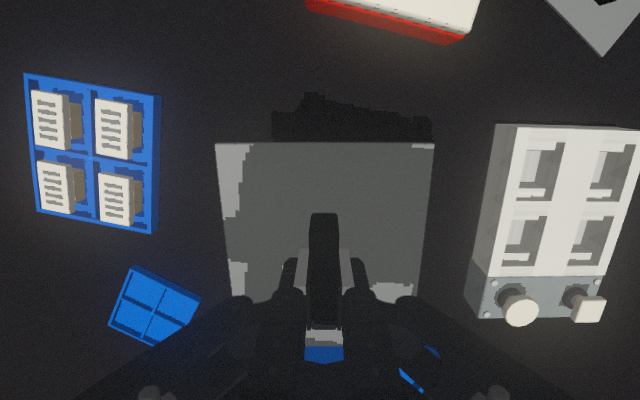

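```bash
python3 -m jog '[[[0,0,0.03,0.003,1],[0,0,0.07,0.003,1],[0,0,0.11,0.003,1],[0,0,0.15,0.003,1],[0,0,0.18,0.003,1],[0,0,0.2,0.003,1],[0,0,0.205,0.003,1],[0,0,0.205,0.003,1],[0,0,0.205,0.003,1],[0,0,0.205,0.003,1]]]'; python3 - <<'E'
from h import *
im=img("wrist","w40"); todo([.5985,-.2035,.04],.063+np.pi/2)
E
```

```text
t: 46.7
tool_pos: [0.5992, -0.2014, 0.0983]
tool_rot: [1.166, 1.258, -1.163]
contact_force: [-0.6, -0.2, -1.4]
opening: 0.0113
t 46.75 tcp [ 0.5993 -0.2016  0.0984] jaw yaw -1.506 xaxis [-0.012  0.013 -1.   ] q6 1.06 F [-0.   0.3 -1.9] open 0.0113
shift [ 0.0584 -0.0003  0.0027]
turn 0.0018
```

View pics/w40.png

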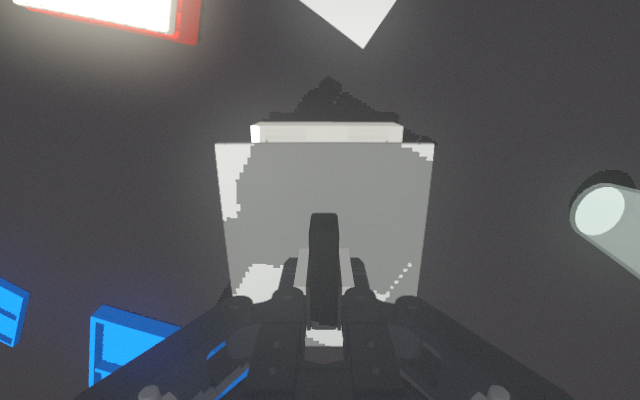

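```bash
python3 -m jog '[[[0.02,0,0.0025,0.002,1],[0.04,0,0.0025,0.002,1],[0.055,0,0.0025,0.002,1],[0.065,0,0.0025,0.002,1],[0.069,0,0.0025,0.002,1],[0.069,0,0.0025,0.002,1],[0.069,0,0.0025,0.002,1]]]'; python3 - <<'E'
from h import *
im=img("wrist","w41"); todo([.5985,-.2035,.021],.063+np.pi/2)
im=img("side");cv2.imwrite("pics/s41.png",cv2.resize(im["color"][120:220,310:400,::-1],None,fx=6,fy=6,interpolation=cv2.INTER_CUBIC))
E
```

```text
t: 47.45
tool_pos: [0.5993, -0.2034, 0.0303]
tool_rot: [1.167, 1.255, -1.164]
contact_force: [0.3, -0.3, -2.3]
opening: 0.0112
t 47.50 tcp [ 0.5995 -0.2035  0.0306] jaw yaw -1.508 xaxis [-0.01   0.012 -1.   ] q6 1.06 F [-0.3 -0.4 -1.5] open 0.0117
shift [ 0.0096 -0.0009  0.    ]
turn -0.0001
```

View pics/s41.png

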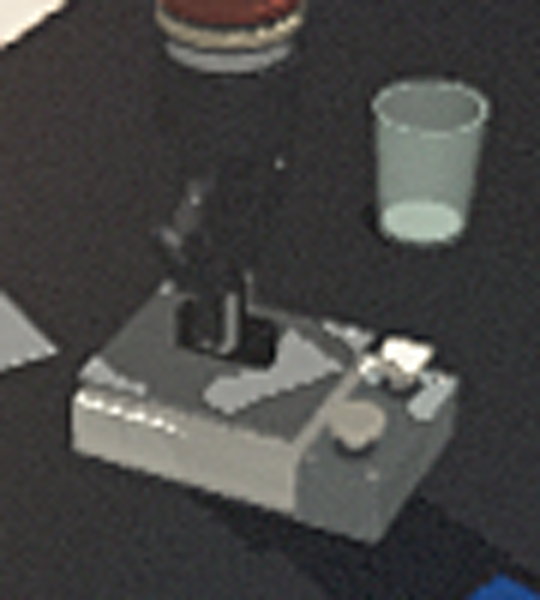

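View pics/w41.png

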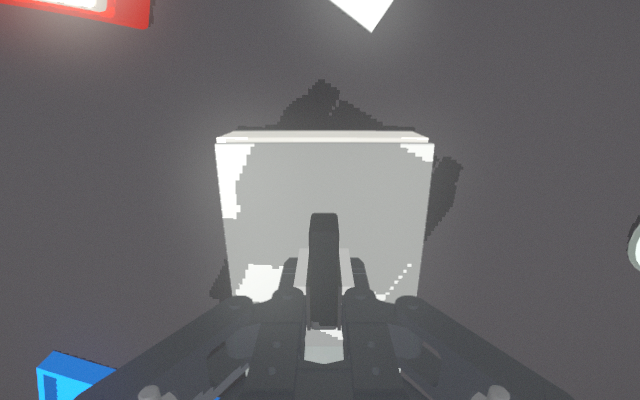

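```bash
python3 -m jog '[[[0.004,-0.001,-0.0007,0,1],[0.007,-0.001,-0.0007,0,1],[0.007,-0.001,-0.0007,0,1],[0.007,-0.001,-0.0007,0,1]]]';  python3 -m jog '[[[0.002,0,0,0,1],[0.003,0,0,0,1],[0.003,0,0,0,1]]]'
```

```text
t: 47.95
tool_pos: [0.5981, -0.2028, 0.0234]
tool_rot: [1.167, 1.255, -1.164]
contact_force: [0.5, -0.4, -2.1]
opening: 0.0112
t: 48.25
tool_pos: [0.5984, -0.2028, 0.0212]
tool_rot: [1.167, 1.255, -1.164]
contact_force: [-2.5, 1.0, 2.7]
opening: 0.0112
```

Contact at the expected height. One millimetre more, then release, lift and look.

```bash
python3 -m jog '[[[0.001,0,0,0,1],[0.001,0,0,0,1],[0.001,0,0,0,-1],[0.001,0,0,0,-1],[0.001,0,0,0,-1],[0.001,0,0,0,-1],[0.001,0,0,0,-1],[0.001,0,0,0,-1]]]';  python3 -m jog '[[[-0.03,0,0,0,-1],[-0.07,0,0,0,-1],[-0.11,0,0,0,-1],[-0.14,0,0,0,-1],[-0.14,0,0,0,-1],[-0.14,0,0,0,-1]]]'; python3 - <<'E'
from h import *
im=img("wrist","w42"); c=im["color"]; cv2.imwrite("pics/w43.png",cv2.resize(c[95:275,260:400,::-1],None,fx=3.3,fy=3.3,interpolation=cv2.INTER_CUBIC))
im=img("side");cv2.imwrite("pics/s43.png",cv2.resize(im["color"][120:320,230:430,::-1],None,fx=3,fy=3,interpolation=cv2.INTER_CUBIC))
todo([.6,-.2,.2])
E
```

```text
t: 49.05
tool_pos: [0.5984, -0.2028, 0.0201]
tool_rot: [1.167, 1.255, -1.164]
contact_force: [0.1, 1.0, -0.1]
opening: 0.0853
t: 49.65
tool_pos: [0.6003, -0.2047, 0.161]
tool_rot: [1.167, 1.253, -1.163]
contact_force: [-0.7, -0.1, -0.8]
opening: 0.0853
t 49.75 tcp [ 0.5988 -0.204   0.1581] jaw yaw -1.508 xaxis [-0.013  0.014 -1.   ] q6 1.06 F [ 0.4  0.8 -0.8] open 0.0856
shift [-0.0418  0.0009 -0.0046]
```

View pics/w43.png

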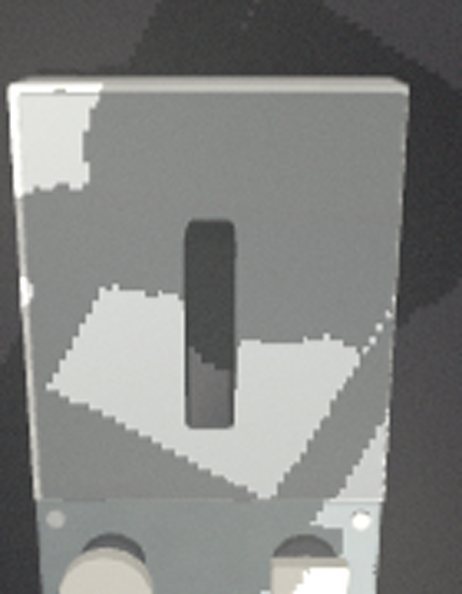

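View pics/s43.png

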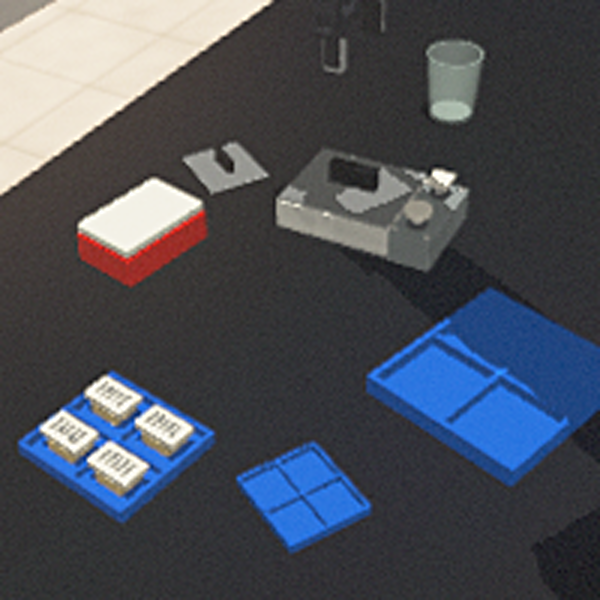

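```bash
python3 - <<'E'
from h import *
im=img("wrist"); c=im["color"]
cv2.imwrite("pics/w44.png",cv2.resize(c[110:255,258:328,::-1],None,fx=6,fy=4,interpolation=cv2.INTER_NEAREST))
cv2.imwrite("pics/w45.png",cv2.resize(c[110:255,328:398,::-1],None,fx=6,fy=4,interpolation=cv2.INTER_NEAREST))
def q(px,f,o,z,n):
    P=plane(im,np.array(px,float)/f-.5*(1-1/f)+o,z)[:,:2]; C=P.mean(0)
    d=(P[0]+P[2]-P[1]-P[3])/2; e=(P[0]+P[1]-P[2]-P[3])/2
    print(n,C.round(4),"sizes",np.linalg.norm(e).round(4),np.linalg.norm(d).round(4),"yaw",np.arctan2(-d[0],d[1]).round(4),np.arctan2(e[1],e[0]).round(4))
q([[13,93],[408,93],[38,498],[384,498]],3.3,[260,95],.043,"cover top")
q([[185,219],[237,219],[186,428],[235,428]],3.3,[260,95],.069,"handle")
y=.063;R=np.array([[np.cos(y),-np.sin(y)],[np.sin(y),np.cos(y)]]);m=np.array([.596,-.2033])
for n,hx,hy,z in (("mould",.066,.057,.038),("cover ideal",.064,.055,.043)):
  print(n,[((proj(im,[*(m+R@[sx*hx,sy*hy]),z])[0]-[260,95])*3.3+1).round(0).tolist() for sx,sy in((1,1),(1,-1),(-1,1),(-1,-1))])
E
```

```text
cover top [ 0.5956 -0.2023] sizes 0.1258 0.1103 yaw 0.0674 0.0643
handle [ 0.5984 -0.2026] sizes 0.0598 0.0138 yaw 0.0677 0.0609
mould [[13.0, 79.0], [417.0, 79.0], [38.0, 497.0], [390.0, 500.0]]
cover ideal [[17.0, 87.0], [412.0, 88.0], [42.0, 499.0], [386.0, 501.0]]
```

View pics/w44.png

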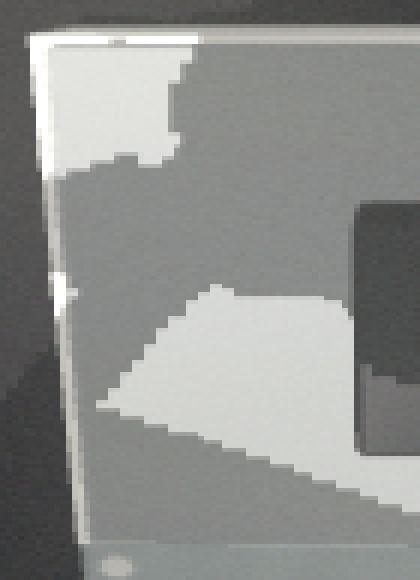

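View pics/w45.png

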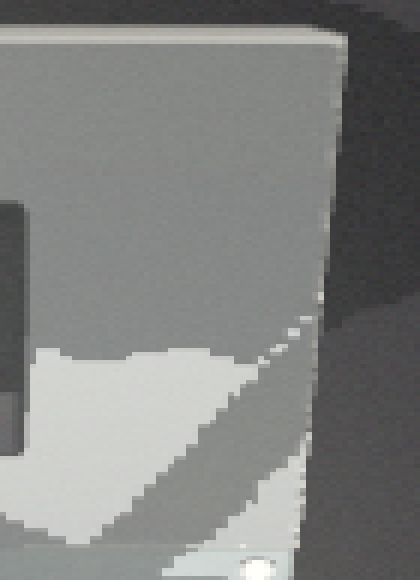

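The cover sits squarely. The mould's rim shows about 2 px on the left and 1 px on the right, and the yaw agrees to within 0.005 rad. I'll take one last overview before handing in.

```bash
python3 - <<'E'
from h import *
im=img("top"); cv2.imwrite("pics/t50.png",cv2.resize(im["color"][100:310,140:500,::-1],None,fx=2.2,fy=2.2,interpolation=cv2.INTER_CUBIC))
E
```

```text
(no output)
```

View pics/t50.png

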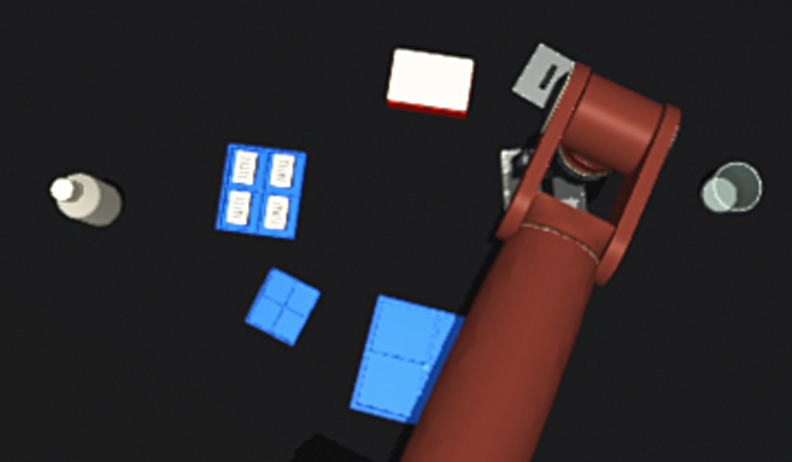

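The overview shows four blocks in four bays at crop (260,190). The bottle, tip box and beaker are where they started. Handing in.

```bash
python3 -c "
from station import ctrl
print(ctrl.finish_job())"
```

```text
the job is handed in; nothing more can be done
None
```

The job is done and handed in at about 50 s of the 210 s limit, with nothing dropped. I set the cover aside flat on the bench and pressed the round plunger to its stop. The four blocks went flat into separate bays of the middle-sized tray. I then pressed the square plunger to its stop and laid the cover back on the mould, handle up.

**Last checks:**
- **Blocks and bystanders:** The pictures show all four blocks upright in their bays. The bottle, tip box and beaker look unmoved.
- **Cover:** It sits within about 1 mm of the mould's centre and 0.005 rad of its yaw.
- **Plungers:** Both stopped at the same height, with 24 N on the round one and 27 N on the square. I judged the pads' return from that stop height and the picture, not from a direct reading.

**What disagreed:**
- **Finger height:** The fingertips sit about 33 mm above the reported TCP. My first close passed over the handle without touching it, and I allowed for the difference after that.
- **Opening reading:** It reads about 2 mm less than the true width of what is held.

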